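Slide a board off its guide deck and lay it on the sloping test rest

TASK

Slide the blue circuit board along its raised guide deck, towards the robot, until its end overhangs the deck's open edge by about 3 to 4 cm, still lying on the deck. Then grip the overhanging end by its two long sides, carry the board tilted to match the sloping test rest, and lay it flat on the white bed, components up, centred and in line with it, with the lower edge against the red stop. Do not drop the board on the bench, and leave the other things on the bench where they are.

Things in the scene. Friction and masses are not known exactly. Their poses are not given: they have to be found in the camera images.
- board_center (a point): Centre (half-way up) of the loose board: stiff flat slab 110 x 60 x 5 mm, about 90 g, blue circuit board on an aluminium plate, parts on it under 1 mm high. x along its length, y across, z out of the blue face. Starts blue side up in the deck's channel, x along the deck's x, its near end 10 to 45 mm inside the open edge. Between the rails its sides cannot be gripped; push its far end or drag it.
- slide_edge (a point): Mid-point of the fixed deck's open edge on the robot's side, on the channel floor, 80 mm above the bench. x runs along the channel away from the robot, y across it, z up. The aluminium deck extends 210 mm along +x from here and is 84 mm wide. In front of this edge (-x) there is free space down to the bench.
- rail_end (a point): Far end of the deck's channel, mid-way between the rails, on the floor; axes as slide_edge. The channel is 64 mm wide and open at both ends; the two black rails beside it are 10 mm wide and stand 8 mm above its floor.
- bed: White bed (dark centre line) of the fixed sloping test rest, facing the robot, tilted 35 degrees. Origin: centre of its top surface, 100 mm above the bench; x up the slope, y across, z square out of the bed. The surface runs from x = -50 to +54 mm; 36 mm wide, 10 mm thick, so the board stands out 12 mm each side. Free space beside and below it, save a 30 mm post and a low base.
- stop (a point): Middle of the face of the red stop at the bed's lower end, level with the bed surface, 55 mm down the slope from the bed's origin; axes as the bed. The stop is 36 mm wide and stands 12 mm out of the bed plane. A board against it has its centre over the bed's origin.
- multimeter: Bystander: yellow multimeter lying face up, 180 x 80 x 40 mm; origin under its centre, length along x.
- flux_bottle: Bystander: standing amber bottle, 40 mm across, 90 mm tall; origin under its centre.
- solder_reel: Bystander: orange reel standing on end, 64 mm across, 46 mm tall; origin under its centre.
- screwdriver: Bystander: screwdriver lying on the bench between deck and rest, about 200 mm long, 26 mm high, along its x.
Things that resemble listed ones, but are neither listed nor needed, are in the scene too. Leave any orange or yellow look-alike of the part that bears board_center alone.

How it is judged:
On the way, in this order (a step that is already met when the one before it is completed fails the run):
1. the board lies flat on the deck with its near end 22 to 52 mm beyond the deck's open edge (x of board_center in the frame of slide_edge between 0.003 and 0.033 m and z of board_center in the frame of slide_edge between 0 and 0.006 m and angle between board_center's own z axis and vertical below 0.06 rad), for 0.2 s.
2. the board is held by the fingers over the bed (centre within 60 mm of the bed's centre), parallel to it within 14 degrees (contact force between the fingers and board above 0.5 N and angle between the z axis of board_center and the z axis of bed, either way round below 0.25 rad and distance between board_center and bed below 0.06 m), for 0.1 s.
At the end, for the whole second after the job is handed in: The released board rests still and flat on the bed (within 4.5 degrees, components up), its lower edge at most 9 mm from the red stop, centred across the bed within 10 mm and in line with it within 8 degrees (x of board_center in the frame of bed between -0.005 and 0.009 m and y of board_center in the frame of bed between -0.01 and 0.01 m and z of board_center in the frame of bed between 0 and 0.006 m and angle between the z axis of board_center and the z axis of bed, either way round below 0.08 rad and angle between the x axis of board_center and the x axis of bed, either way round below 0.15 rad and angle between board_center's own z axis and vertical below 1 rad and contact force between the fingers and board below 0.1 N and linear speed of board below 0.01 m/s); the robot touches nothing.
It fails at once if the board falls to the bench (its centre below 35 mm) (height (world z) of board_center below 0.035 m).
It fails at once if a bystander is moved more than 20 mm (distance of any of multimeter, flux_bottle, solder_reel, screwdriver from where it was at the start of the episode above 0.02 m).
It also fails if it takes over 59 s, if anything falls off the work surface, if the arm or the gripper's body presses on something with over 40 N, if the wrist force passes 120 N, or if a joint passes its speed limit or range.

ROBOT

A 6-joint arm with a two-finger parallel gripper is mounted at the origin on the work surface. World frame = base frame: x ahead of the robot, y to its left, z up, the work surface at z = 0. Lengths are in m, angles in rad, forces in N, time in s.
With the tool pointing down it reaches from about 0.3 to 0.85 m from the base axis. Payload 4.2 kg.
Tool frame: the origin (TCP) lies midway between the tips of the shut fingers; the grasp point (between the pads) lies 19 mm behind it (arm.tcp_to_grasp is the distance from the TCP to the grasp point, in m); x points along the fingers, y is the direction in which the jaws open and shut, and the axes are right-handed (so a half turn about x gives the same grasp; the last joint's range is limited). The gripper opens to 91 mm and grips with 3 to 60 N. Pads are 32 mm wide; open, the fingers measure 118 mm over their backs; the gripper's body (76 mm by 178 mm) begins 60 mm behind the grasp point.
Start: joints at [1.244, 0.32, 1.565, -0, 1.257, -0.02], TCP at [0.174, 0.548, 0.177] pointing down, gripper open.
Joint ranges: [-3.11, 3.11], [-0.84, 2.01], [0.21, 2.61], [-1.34, 4.49], [0.05, 2.63], [-2.56, 2.56]. Speed limits (rad/s): [2.57, 2.57, 3.14, 3.14, 3.14, 3.14].

INTERFACE

Orientations are given as a rotation vector (axis times angle).
In Python, from plant import arm, viewer gives the robot as it stands.
- The arm moves only by the tool send_rows, never from a script. Its argument "increments" is a list of rows, each a list of 3 entries, a list of its own where there are three numbers: the closure, from 0 (fully open) to 1 (shut), then the shift along the tool's x, y, z as a fraction of full scale, then the turn about the tool's x as a fraction of full scale. In form: [[gripper, [tx, ty, tz], roll], ...]. A call has 1 to 20 rows; each row shifts and turns the commanded pose from where the row before left it, along the tool's axes as they then stand; what a row does not reach is not made up. Full scale, the value 1, is 0.15 m for a shift and 0.1 rad for a turn. A row lasts 1/12 s, in which the tool goes at most 41.7 mm and 7.16 degrees, less where a joint would pass 70% of its speed; a pose out of reach is approached as far as the arm can. A call with a number of a shift or a turn outside -1 to 1 is refused whole. A call with a gripper value outside its range is refused whole. The fingers move at their own pace and stop on an object; "grip_force" is the grip in N (left out, the last holds). Time passes only in rows, so rows that do not move let the fingers close. It gives the time, the measured TCP pose, the force and the opening at its end, in the units of the state.
- arm.get_obs(): the state, without advancing time (a new reading comes with each control period).
- viewer.grab_frame(name): name is "scene" or "top"; returns the picture (420x560x3 uint8, red, green, blue); there is no depth.
- viewer.camera_info(name): a dict with "intrinsics" (3x3 intrinsics, pixels), "R" (3x3) and "t" (3): a world point X has camera coordinates R X + t. Camera axes: x right, y down, z forward; pixel columns grow to the right and rows downward; lengths in m; the calibration is good to about 2 mm. A picture is of the moment at which its call begins. camera_info takes no time and is no camera call.
- arm.sign_off(): hands the job in, once; it reports no verdict.
The state is a dict: "t": time; "joint_positions": joint angles; "qvel": joint speeds; "joint_efforts": joint torques, N m; "tool_pos": TCP position; "eef_rot": TCP orientation; "contact_force": force on the tool from outside, world axes, zero at the start; "torque": the same for the moment, N m; "width": opening from 0.0 (shut) to 1.0 (fully open).
Only numpy, scipy, OpenCV 4.12 (cv2) and the standard library are available. Lean on these libraries where they do the work, as an engineer would, in place of code of your own. Each camera call takes 0.05 s, during which the arm holds its last target.

## Working session

There is one attempt and no reset: what is moved stays moved. The work goes in short steps, Python scripts to look and compute and a tool call to move; the robot and the scene stay as the last step left them, time stands still between calls to the robot, and variables do not carry over. Pictures are saved under pics/ and viewed, and the job is handed in when it is done.

Besides the shell and the picture viewer there is one more tool, called by a JSON object that holds its "fn" and its "kwargs", one argument or row to a line. send_rows: Moves the arm, as the interface text tells. Its arguments: {"type":"object","properties":{"increments":{"type":"array","items":{"type":"array"}},"grip_force":{"type":"number"}},"required":["increments"]}

```bash
mkdir -p pics; ls
python3 - <<'E'
from plant import arm, viewer
import cv2
for n in ("scene","top"):
    f=viewer.grab_frame(n); cv2.imwrite(f"pics/{n}0.png",cv2.resize(f[:,:,::-1],(800,600),interpolation=cv2.INTER_CUBIC))
    c=viewer.camera_info(n); print(n,c)
print(arm.get_obs(), arm.tcp_to_grasp)
E
```

```text
pics
scene {'intrinsics': array([[403.35999045,   0.        , 269.07632174],
       [  0.        , 403.35999045, 210.51162988],
       [  0.        ,   0.        ,   1.        ]]), 'R': array([[-0.27152834,  0.96242728,  0.00246771],
       [ 0.73090572,  0.20787623, -0.65004946],
       [-0.62613832, -0.17470319, -0.75988789]]), 't': array([ 0.15619381, -0.32466289,  1.34320071])}
top {'intrinsics': array([[464.3628318 ,   0.        , 278.09038499],
       [  0.        , 464.3628318 , 217.65992778],
       [  0.        ,   0.        ,   1.        ]]), 'R': array([[-0.00871342, -0.9999514 ,  0.0046114 ],
       [-0.98418689,  0.00775997, -0.1769631 ],
       [ 0.17691872, -0.00608043, -0.98420668]]), 't': array([0.0093838 , 0.52280118, 1.05539488])}
{'t': 0.1, 'joint_positions': array([ 1.24398674e+00,  3.20215110e-01,  1.56550928e+00,  1.90555951e-06,
        1.25738679e+00, -2.00062475e-02]), 'qvel': array([ 8.19744855e-05, -1.69673152e-04, -2.26865176e-03, -9.61863785e-04,
       -1.43019167e-03,  1.59999147e-04]), 'joint_efforts': array([-5.39524499e-04, -4.13337708e+01, -2.32508433e+01,  7.28428806e-02,
        4.22040210e-02, -5.39152381e-05]), 'tool_pos': array([0.17350414, 0.54769101, 0.17633031]), 'eef_rot': array([ 0.23962275,  1.55761468, -0.24197944]), 'contact_force': array([0.81838883, 0.09443513, 0.09537097]), 'torque': array([-0.02086726, -0.00626445, -0.01793417]), 'width': 1.0008055128156588} 0.0188
```

View pics/scene0.png

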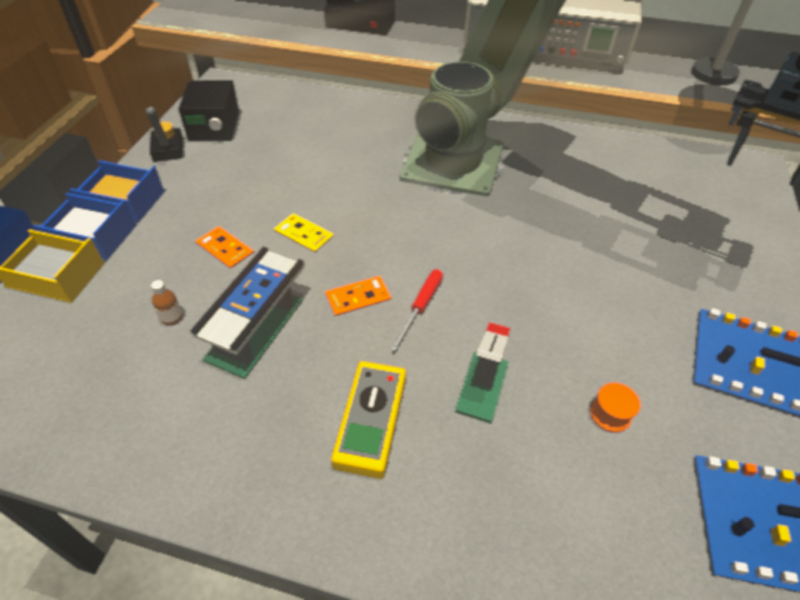

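View pics/top0.png

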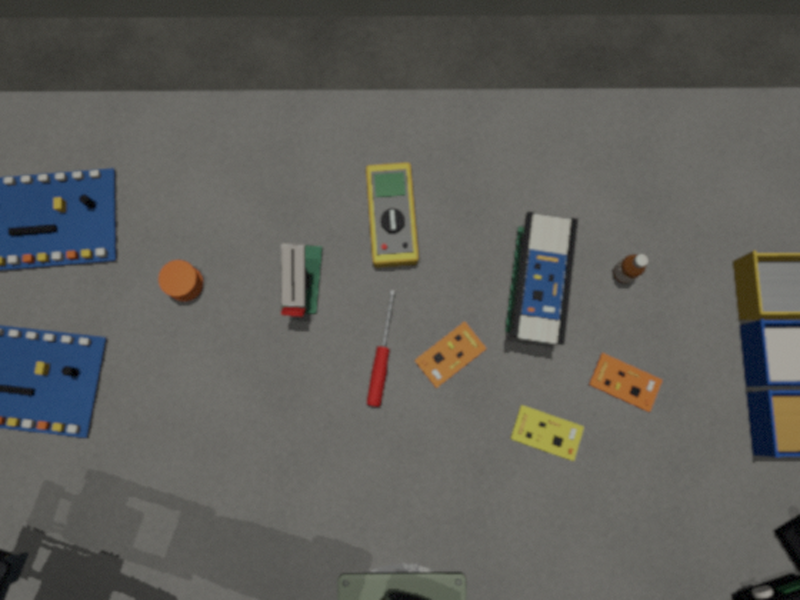

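The scene view shows the deck with the board at about (250,295), the rest at about (490,370) and the red stop at its top, on the robot's side. In the top view the deck runs from (541,342) at the near edge to (553,215), and the rest is at (293,278). Next I'll enlarge both.

```bash
cat > h.py <<'E'
import numpy as np, cv2
from plant import arm, viewer
def crop(n,x,y,w,h,s,out,f=None):
    if f is None: f=viewer.grab_frame(n)
    c=cv2.resize(np.ascontiguousarray(f[y:y+h,x:x+w,::-1]),None,fx=s,fy=s,interpolation=cv2.INTER_CUBIC)
    for i in range(0,w,10):
        cv2.putText(c,str(x+i),(i*s,10),0,.35,(0,255,255),1); cv2.line(c,(i*s,12),(i*s,18),(0,255,255),1)
    for i in range(10,h,10):
        cv2.putText(c,str(y+i),(0,i*s+4),0,.35,(0,255,255),1)
    cv2.imwrite(out,c)
def onz(n,u,v,z):
    c=viewer.camera_info(n); d=c['R'].T@np.linalg.inv(c['intrinsics'])@[u,v,1]; o=-c['R'].T@c['t']
    return o+d*(z-o[2])/d[2]
def proj(n,X):
    c=viewer.camera_info(n); p=c['intrinsics']@(c['R']@np.asarray(X,float)+c['t']); return p[:2]/p[2]
E
python3 - <<'E'
from h import *
f=viewer.grab_frame("top")
crop("top",345,140,70,110,5,"pics/t_deck.png",f)
crop("top",185,160,50,70,8,"pics/t_rest.png",f)
f=viewer.grab_frame("scene")
crop("scene",130,165,90,100,6,"pics/s_deck.png",f)
crop("scene",310,215,60,85,7,"pics/s_rest.png",f)
E
```

```text
(no output)
```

View pics/t_deck.png

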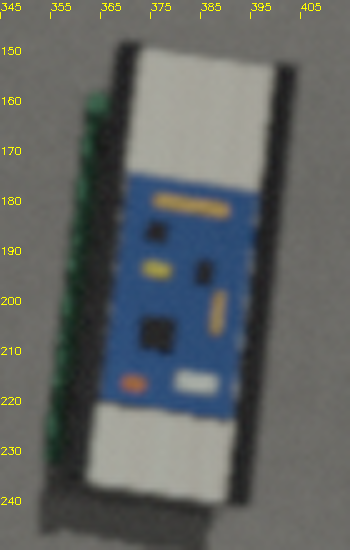

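View pics/t_rest.png

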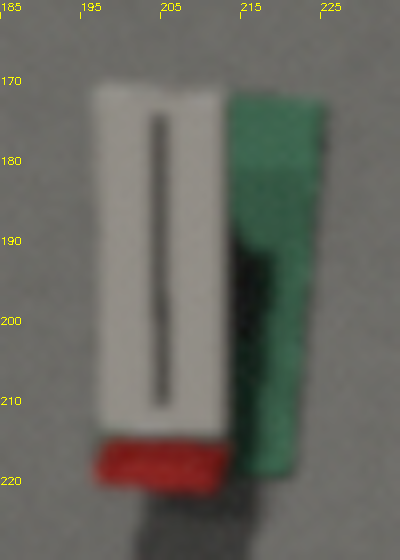

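View pics/s_deck.png

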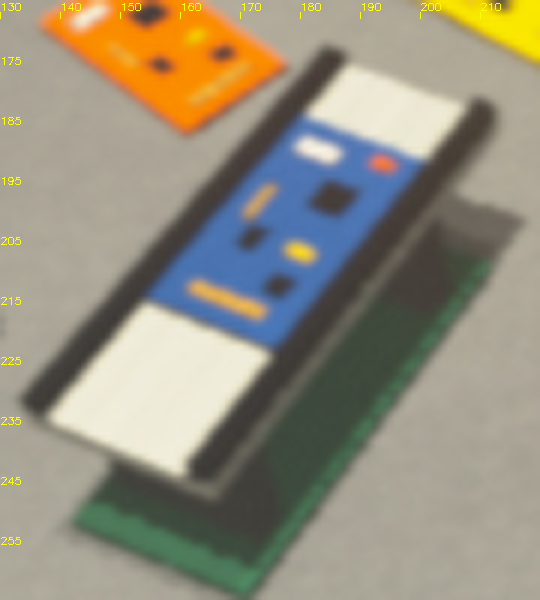

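View pics/s_rest.png

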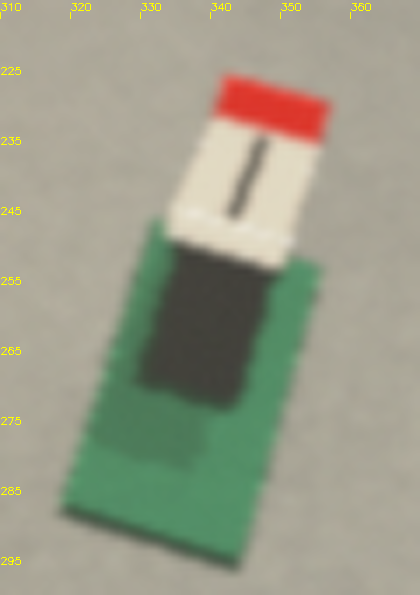

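```bash
cat > fit.py <<'E'
from h import *
from scipy.optimize import least_squares
def c(n,x0,y0,s,p): return (n,((p[0]+.5)/s-.5+x0,(p[1]+.5)/s-.5+y0))
T=lambda p:c("top",345,140,5,p); S=lambda p:c("scene",130,165,6,p)
deck=[(T((120,40)),(.21,.042,.008)),(T((297,65)),(.21,-.042,.008)),(T((248,503)),(0,-.042,.008)),
 (T((275,65)),(.21,-.032,0)),(T((227,503)),(0,-.032,0)),(T((87,486)),(0,.032,.008)),
 (S((347,65)),(0,-.032,0)),(S((468,102)),(0,.032,0)),(S((48,420)),(.21,-.032,0)),(S((190,462)),(.21,.032,0))]
brd=[(T((130,173)),(.055,.03)),(T((260,190)),(.055,-.03)),(T((98,402)),(-.055,.03)),(T((233,419)),(-.055,-.03)),
 (S((148,302)),(.055,-.03)),(S((275,352)),(.055,.03)),(S((305,118)),(-.055,-.03)),(S((428,160)),(-.055,.03))]
cam={n:viewer.camera_info(n) for n in("top","scene")}
def pr(n,X):
    k=cam[n]; p=k['intrinsics']@(k['R']@X+k['t']); return p[:2]/p[2]
def Rz(a): return np.array([[np.cos(a),-np.sin(a),0],[np.sin(a),np.cos(a),0],[0,0,1]])
def res(q):
    D=lambda L:Rz(q[2])@L+[q[0],q[1],.08]
    r=[pr(o[0],D(np.array(L)))-o[1] for o,L in deck]
    r+=[pr(o[0],D(np.array([L[0]+q[3],L[1]+q[4],.005])))-o[1] for o,L in brd]
    return np.concatenate(r)
s=least_squares(res,[.45,-.2,0,.08,0],loss='soft_l1'); print("deck",s.x.round(4)); print(res(s.x).reshape(-1,2).round(1).tolist())
T=lambda p:c("top",185,160,8,p); S=lambda p:c("scene",310,215,7,p)
rest=[(T((95,90)),(.054,.018,0)),(T((222,90)),(.054,-.018,0)),(T((98,437)),(-.055,.018,0)),(T((229,437)),(-.055,-.018,0)),
 (T((100,440)),(-.055,.018,.012)),(T((231,444)),(-.055,-.018,.012)),
 (S((165,205)),(.054,-.018,0)),(S((292,238)),(.054,.018,0)),(S((213,117)),(-.055,-.018,.012)),(S((321,145)),(-.055,.018,.012))]
rest=[r for i,r in enumerate(rest) if i not in(4,5)]
t=np.radians(35)
Ry=np.array([[np.cos(t),0,-np.sin(t)],[0,1,0],[np.sin(t),0,np.cos(t)]])
def res2(q):
    return np.concatenate([pr(o[0],Rz(q[2])@Ry@np.array(L)+[q[0],q[1],.1])-o[1] for o,L in rest])
s=least_squares(res2,[.5,.15,0],loss='soft_l1'); print("rest",s.x.round(4)); print(res2(s.x).reshape(-1,2).round(1).tolist())
from scipy.spatial.transform import Rotation as R
print(R.from_rotvec(arm.get_obs()['eef_rot']).as_matrix().round(3))
E
python3 fit.py
```

```text
deck [ 0.4671 -0.2179 -0.1573  0.0934  0.0007]
[[0.2, -0.1], [0.4, 0.1], [0.9, 0.4], [-0.3, 0.5], [-0.1, 0.2], [0.7, -1.0], [0.3, -0.2], [1.7, 1.1], [0.2, -0.2], [0.1, 2.5], [-0.2, -0.5], [-0.6, -0.2], [0.8, -0.4], [-0.2, 0.1], [0.0, -0.5], [0.5, -0.4], [-0.4, -0.4], [-0.2, -0.0]]
rest [ 0.5724  0.1707 -0.0622]
[[0.3, -1.1], [0.5, -0.3], [1.2, 0.0], [0.2, 0.8], [0.8, 1.2], [-0.1, 1.2], [0.8, -4.9], [0.8, -4.8]]
[[-0.     0.302  0.953]
 [-0.001  0.953 -0.302]
 [-1.    -0.001 -0.   ]]
```

```bash
sed -i 's/(S((213,117)),(-.055,-.018,.012)),(S((321,145)),(-.055,.018,.012))/(S((213,117)),(-.055,-.018,0)),(S((321,145)),(-.055,.018,0))/' fit.py; python3 fit.py | sed -n 3,4p
python3 - <<'E'
from h import *
# board goal & tool goals
for nm,(x,y,a) in dict(deck=(.4671,-.2179,-.1573)).items():
    for lx in (0.0934,.0934+.055,.27,.19,-.021): print(lx,(x+lx*np.cos(a)).round(4),(y+lx*np.sin(a)).round(4))
E
```

```text
rest [ 0.5715  0.1713 -0.0747]
[[0.2, -0.8], [0.5, 0.3], [0.7, 0.3], [-0.3, 1.3], [0.9, 0.7], [-0.1, 1.0], [0.1, -0.4], [-0.0, -0.1]]
0.0934 0.5593 -0.2325
0.1484 0.6137 -0.2411
0.27 0.7338 -0.2602
0.19 0.6548 -0.2477
-0.021 0.4464 -0.2146
```

{"fn": "send_rows", "kwargs": {
  "increments": [
    [1,[0,0,0],-0.75],
    [1,[0,0,0],-0.75],
    [1,[0,-0.16,0.13],0],
    [1,[0,-0.16,0.13],0],
    [1,[0,-0.16,0.13],0],
    [1,[0,-0.16,0.13],0],
    [1,[0,-0.16,0.13],0],
    [1,[0,-0.16,0.13],0],
    [1,[0,-0.16,0.13],0],
    [1,[0,-0.16,0.13],0],
    [1,[0,-0.16,0.13],0],
    [1,[0,-0.16,0.13],0],
    [1,[0,-0.16,0.13],0],
    [1,[0,-0.16,0.13],0],
    [1,[0,-0.16,0.13],0],
    [1,[0,-0.16,0.13],0],
    [1,[0,-0.16,0.13],0],
    [1,[0,-0.16,0.13],0]
  ]
}}

```text
t: 1.7
tool_pos: [0.4223, 0.1187, 0.1771]
eef_rot: [0.123, 1.567, -0.123]
contact_force: [0.6, -0.1, -0.4]
width: 0.007
```

{"fn": "send_rows", "kwargs": {
  "increments": [
    [1,[0,-0.16,0.13],0],
    [1,[0,-0.16,0.13],0],
    [1,[0,-0.16,0.13],0],
    [1,[0,-0.16,0.13],0],
    [1,[0,-0.16,0.13],0],
    [1,[0,-0.16,0.13],0],
    [1,[0,-0.16,0.13],0],
    [1,[0,-0.16,0.13],0],
    [1,[0,-0.16,0.13],0],
    [1,[0,-0.16,0.13],0],
    [1,[0,0,0.13],0],
    [1,[0,0,0.13],0],
    [1,[0,0,0.13],0],
    [1,[0,0,0],0]
  ]
}}

```text
t: 2.87
tool_pos: [0.6376, -0.1572, 0.1758]
eef_rot: [0.123, 1.566, -0.123]
contact_force: [0.9, 0.0, 0.1]
width: 0.01
```

```bash
cat > st.py <<'E'
from h import *
from scipy.spatial.transform import Rotation as R
def rep(x,y,a):
    o=arm.get_obs(); M=R.from_rotvec(o['eef_rot']).as_matrix(); p=o['tool_pos']
    e=np.array([[np.cos(a),np.sin(a)],[-np.sin(a),np.cos(a)]])
    print("t",round(o['t'],2),"tcp",p.round(4),"local",(e@(p[:2]-[x,y])).round(4),"yaw",round(np.arctan2(M[1,2],M[0,2]),4),"dn",M[:,0].round(3),"F",o['contact_force'].round(1),"w",round(o['width'],3))
D=(.4671,-.2179,-.1573); B=(.5715,.1713,-.0747)
E
python3 -c "
from st import *
rep(*D)"
```

```text
t 2.87 tcp [ 0.6376 -0.1572  0.1758] local [0.1589 0.0866] yaw -0.157 dn [ 0.001  0.    -1.   ] F [0.9 0.  0.1] w 0.01
```

{"fn": "send_rows", "kwargs": {
  "increments": [
    [1,[0,-0.14,0.05],0],
    [1,[0,-0.14,0.05],0],
    [1,[0,-0.14,0.05],0],
    [1,[0,-0.15,0.04],0],
    [1,[0,0,0],0],
    [1,[0.1,0,0],0],
    [1,[0.1,0,0],0],
    [1,[0.1,0,0],0],
    [1,[0,0,0],0]
  ]
}}

```text
t: 3.62
tool_pos: [0.6467, -0.2438, 0.1285]
eef_rot: [0.125, 1.575, -0.121]
contact_force: [-0.9, -0.0, -0.0]
width: 0.005
```

```bash
python3 -c "
from st import *
rep(*D)
crop('scene',110,150,120,100,6,'pics/s1.png')
crop('top',330,130,100,110,5,'pics/t1.png')
"
```

```text
t 3.62 tcp [ 0.6467 -0.2438  0.1285] local [0.1814 0.0026] yaw -0.1566 dn [-0.007  0.003 -1.   ] F [-0.9 -0.  -0. ] w 0.005
```

View pics/s1.png

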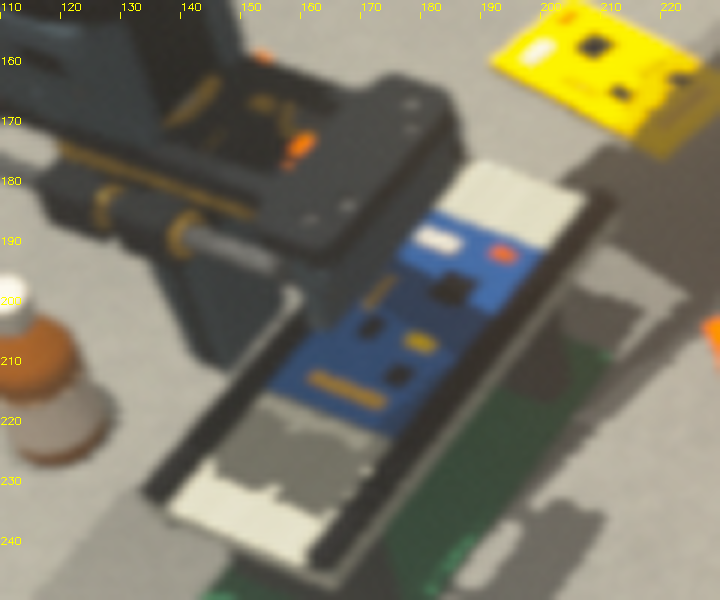

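View pics/t1.png

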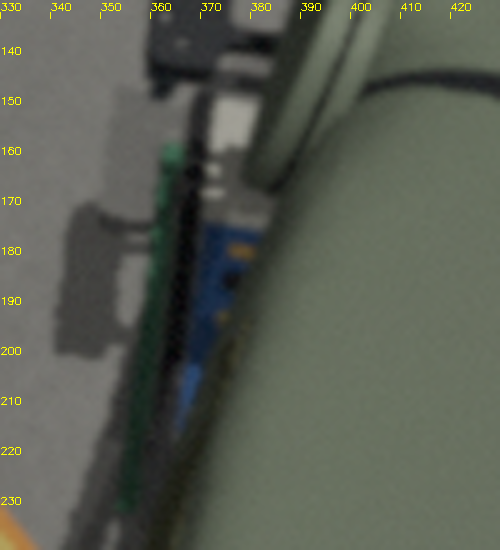

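```bash
python3 -c "
from st import *
rep(*D)
print(proj('scene',arm.get_obs()['tool_pos']),proj('scene',[.6548,-.2477,.08]),proj('top',arm.get_obs()['tool_pos']))
f=viewer.grab_frame('scene')
cv2.imwrite('pics/s2.png',cv2.resize(f[:,:,::-1],(800,600),interpolation=cv2.INTER_CUBIC))
"
```

```text
t 3.72 tcp [ 0.6488 -0.2447  0.1318] local [0.1837 0.002 ] yaw -0.1565 dn [-0.001  0.001 -1.   ] F [-0.1 -0.5  0.7] w 0.002
[152.05397278 216.48248737] [154.63516227 232.73009186] [389.0723254 154.8121395]
```

View pics/s2.png

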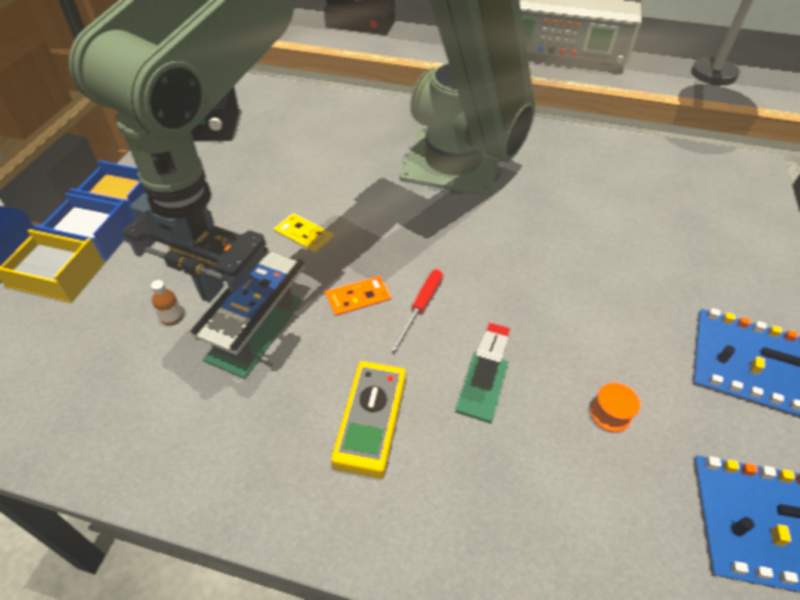

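{"fn": "send_rows", "kwargs": {
  "increments": [
    [1,[0.1,-0.01,0.03],0],
    [1,[0.1,0,0],0],
    [1,[0.08,0,0],0],
    [1,[0.03,0,0],0],
    [1,[0,0,0],0],
    [1,[0,0,0],0]
  ]
}}

```text
t: 4.27
tool_pos: [0.6541, -0.2476, 0.0861]
eef_rot: [0.123, 1.567, -0.123]
contact_force: [0.6, -0.6, 0.5]
width: 0.006
```

```bash
python3 -c "
from st import *
rep(*D)
crop('scene',110,150,120,100,6,'pics/s3.png');rep(*D)
"
```

```text
t 4.27 tcp [ 0.6541 -0.2476  0.0861] local [ 0.1893 -0.    ] yaw -0.1567 dn [ 0.001 -0.    -1.   ] F [ 0.6 -0.6  0.5] w 0.006
t 4.32 tcp [ 0.6544 -0.2477  0.0866] local [ 1.896e-01 -1.000e-04] yaw -0.1567 dn [ 0.002 -0.001 -1.   ] F [0.4 0.1 0.2] w 0.003
```

View pics/s3.png

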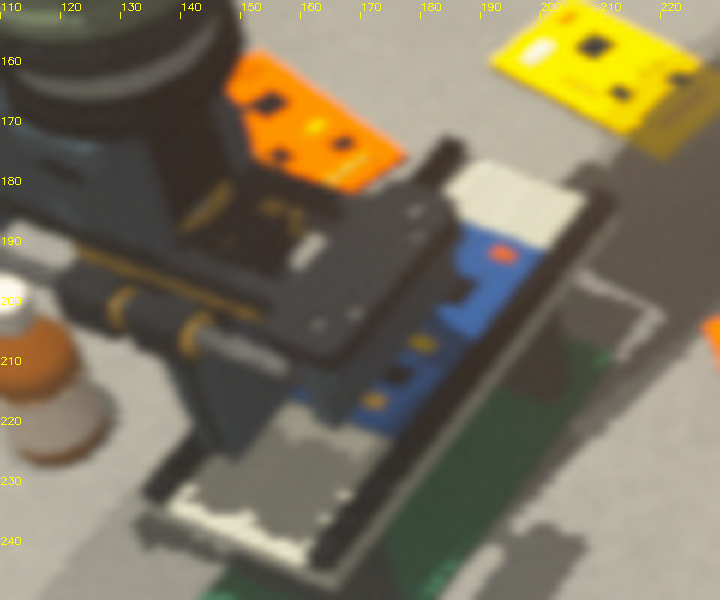

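```bash
python3 -c "
from st import *
o=arm.get_obs()['tool_pos'];a=D[2]
for z in (o[2],o[2]+.019+.06):
  for lx in (-.016,.016):
    for ly in (-.0135,.0135): 
      print(round(z,3),lx,ly,proj('scene',[o[0]+lx*np.cos(a)-ly*np.sin(a),o[1]+lx*np.sin(a)+ly*np.cos(a),z]).round(1))
f=viewer.grab_frame('scene')
f=np.clip(f.astype(float)*2,0,255).astype(np.uint8)
crop('scene',110,175,80,60,10,'pics/s4.png',f)
"
```

```text
0.087 -0.016 -0.0135 [153.3 223.8]
0.087 -0.016 0.0135 [163.2 227.7]
0.087 0.016 -0.0135 [144.9 233.9]
0.087 0.016 0.0135 [154.9 238. ]
0.166 -0.016 -0.0135 [145.3 200.8]
0.166 -0.016 0.0135 [155.8 204.8]
0.166 0.016 -0.0135 [136.2 211.1]
0.166 0.016 0.0135 [146.8 215.2]
```

View pics/s4.png

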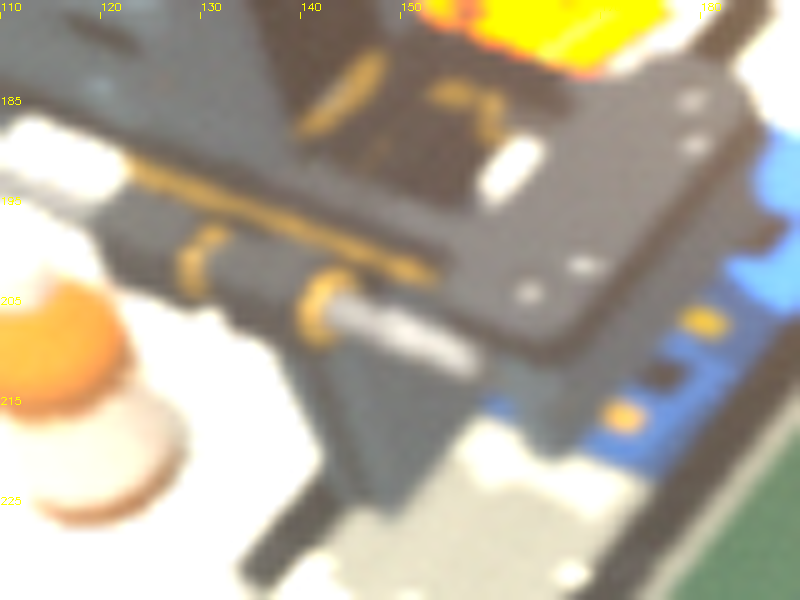

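```bash
python3 -c "
from st import *
o=arm.get_obs()['tool_pos'];a=D[2]
for z in (o[2]+.079,o[2]+.1):
  for lx in (-.038,.038):
    for ly in (-.089,.089): 
      P=[o[0]+lx*np.cos(a)-ly*np.sin(a),o[1]+lx*np.sin(a)+ly*np.cos(a),z]
      print(round(z,3),lx,ly,proj('scene',P).round(1),proj('top',P).round(1))
print(proj('top',o), [onz('scene',147.5,226,z).round(3) for z in (.087,.1,.12)])
f=viewer.grab_frame('top')
f=np.clip(f.astype(float)*2,0,255).astype(np.uint8)
crop('top',330,110,110,100,6,'pics/t4.png',f)
"
```

```text
0.166 -0.038 -0.089 [123.2 183.4] [433.3 170.1]
0.166 -0.038 0.089 [191.7 208.9] [351.4 158.2]
0.166 0.038 -0.089 [100.4 206.8] [436.4 136.8]
0.166 0.038 0.089 [171.4 235.1] [355.6 125.3]
0.187 -0.038 -0.089 [120.6 176.7] [436.7 167.3]
0.187 -0.038 0.089 [190.2 202.3] [353.  155.2]
0.187 0.038 -0.089 [ 97.3 200.1] [439.8 133.4]
0.187 0.038 0.089 [169.5 228.6] [357.2 121.6]
[385.66252343 158.46308257] [array([ 0.646, -0.268,  0.087]), array([ 0.655, -0.261,  0.1  ]), array([ 0.668, -0.249,  0.12 ])]
```

View pics/t4.png

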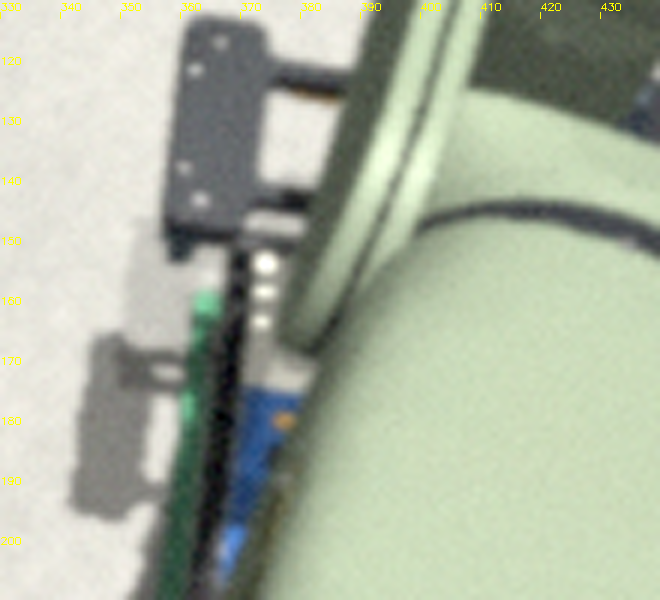

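```bash
python3 -c "
from st import *
f=np.mean([viewer.grab_frame('scene').astype(float) for _ in range(3)],0)
g=np.clip((f-40)*2.2,0,255).astype(np.uint8)
crop('scene',130,195,55,50,14,'pics/s5.png',g)
"
```

```text
(no output)
```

View pics/s5.png

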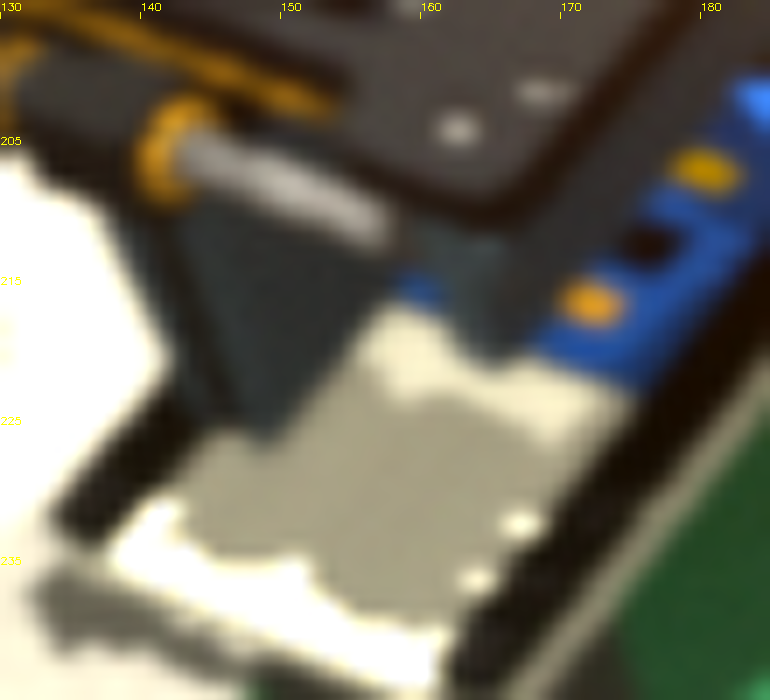

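```bash
python3 -c "
from st import *
def ray(n,u,v):
    c=viewer.camera_info(n); d=c['R'].T@np.linalg.inv(c['intrinsics'])@[u,v,1]; return -c['R'].T@c['t'], d/np.linalg.norm(d)
def tri(a,b):
    A=np.zeros((3,3));B=np.zeros(3);L=[]
    for n,u,v in(a,b):
        o,d=ray(n,u,v);P=np.eye(3)-np.outer(d,d);A+=P;B+=P@o;L.append((o,P))
    X=np.linalg.solve(A,B); return X.round(4),[round(np.linalg.norm(P@(X-o)),4) for o,P in L]
e=np.array([[np.cos(D[2]),np.sin(D[2])],[-np.sin(D[2]),np.cos(D[2])]]);o=arm.get_obs()['tool_pos']
for a,b in ((('top',357.5,147.5),('scene',184,186)),(('top',361,114),('scene',164.5,209.5)),(('top',374,115),('scene',152,204))):
    X,r=tri(a,b); print(X,r,'rel',(e@(X[:2]-o[:2])).round(3),X[2]-o[2])
"
```

```text
[ 0.6322 -0.1571  0.2351] [np.float64(0.0019), np.float64(0.0019)] rel [-0.036  0.086] 0.1488929046955802
[ 0.7018 -0.1657  0.2392] [np.float64(0.0014), np.float64(0.0014)] rel [0.034 0.088] 0.1529929046955802
[ 0.6983 -0.1917  0.2426] [np.float64(0.0018), np.float64(0.0018)] rel [0.035 0.062] 0.1563929046955802
```

{"fn": "send_rows", "kwargs": {
  "increments": [
    [1,[0.025,0,-0.05],0],
    [1,[0,0,-0.05],0],
    [1,[0,0,-0.04],0],
    [1,[0,0,-0.03],0],
    [1,[0,0,-0.03],0],
    [1,[0,0,0],0],
    [1,[0,0,0],0]
  ]
}}

```text
t: 5.15
tool_pos: [0.6242, -0.2429, 0.0821]
eef_rot: [0.123, 1.567, -0.123]
contact_force: [-0.2, -0.5, -0.5]
width: 0.002
```

```bash
python3 -c "
from st import *
rep(*D)
f=viewer.grab_frame('scene').astype(float)
g=np.clip((f-30)*1.8,0,255).astype(np.uint8)
crop('scene',130,165,75,80,8,'pics/s6.png',g);rep(*D)
"
```

```text
t 5.15 tcp [ 0.6242 -0.2429  0.0821] local [ 1.591e-01 -1.000e-04] yaw -0.1569 dn [ 0.001 -0.    -1.   ] F [-0.2 -0.5 -0.5] w 0.002
t 5.2 tcp [ 0.6244 -0.243   0.082 ] local [ 1.593e-01 -1.000e-04] yaw -0.1569 dn [ 0.001 -0.    -1.   ] F [ 0.4 -0.3  0.5] w 0.002
```

View pics/s6.png

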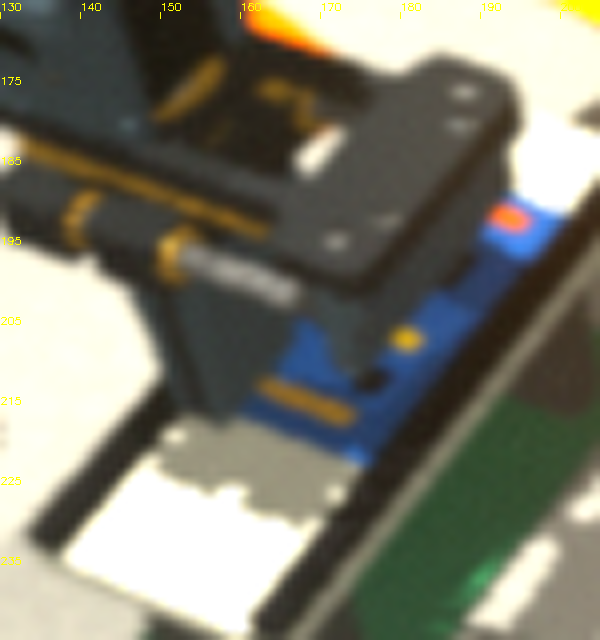

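{"fn": "send_rows", "kwargs": {
  "increments": [
    [1,[0,0,-0.03],0],
    [1,[0,0,-0.03],0],
    [1,[0,0,-0.03],0],
    [1,[0,0,0],0],
    [1,[0,0,0],0]
  ]
}}

```text
t: 5.62
tool_pos: [0.6106, -0.2407, 0.0819]
eef_rot: [0.123, 1.567, -0.123]
contact_force: [-0.1, 0.3, 0.5]
width: 0.003
```

```bash
python3 -c "
from st import *
rep(*D)
f=viewer.grab_frame('scene').astype(float)
g=np.clip((f-30)*1.8,0,255).astype(np.uint8)
crop('scene',130,165,75,80,8,'pics/s7.png',g);rep(*D)
"
```

```text
t 5.62 tcp [ 0.6106 -0.2407  0.0819] local [ 1.453e-01 -1.000e-04] yaw -0.1569 dn [ 0.  0. -1.] F [-0.1  0.3  0.5] w 0.003
t 5.67 tcp [ 0.6108 -0.2408  0.0819] local [ 1.456e-01 -1.000e-04] yaw -0.1569 dn [ 0. -0. -1.] F [-0.6  0.2  1.2] w 0.002
```

View pics/s7.png

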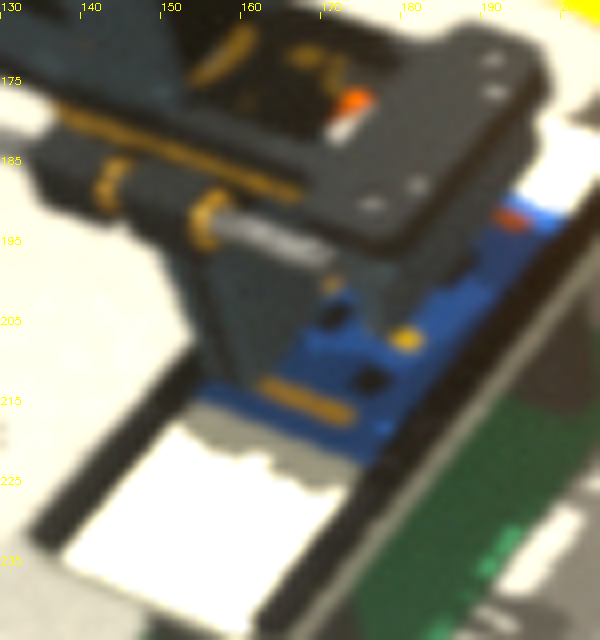

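```bash
sed 's/least_squares(res,\[.45,-.2,0,.08,0\]/least_squares(res,[.45,-.2,0,.08,0,.08]/; s/\[q\[0\],q\[1\],.08\]/[q[0],q[1],q[5]]/; s/least_squares(res2,\[.5,.15,0\]/least_squares(res2,[.5,.15,0,.1]/; s/\[q\[0\],q\[1\],.1\]/[q[0],q[1],q[3]]/' fit.py > fit2.py; python3 fit2.py | grep -v '\[\['
python3 -c "
from st import *
o=arm.get_obs()['tool_pos']
e=np.array([[np.cos(D[2]),np.sin(D[2])],[-np.sin(D[2]),np.cos(D[2])]])
for uv in ((161,213.5),(157,212.5),(168,204)):
  for z in (.1,.11,.12,.13): X=onz('scene',*uv,z); print(uv,z,(e@(X[:2]-o[:2])).round(4))
"
```

```text
deck [ 0.4671 -0.2179 -0.1573  0.0933  0.0007  0.0798]
rest [ 0.5718  0.1712 -0.0751  0.1015]
 [-0.     0.988 -0.156]
 [-1.     0.     0.   ]]
(161, 213.5) 0.1 [ 0.0031 -0.0064]
(161, 213.5) 0.11 [0.0093 0.0003]
(161, 213.5) 0.12 [0.0155 0.007 ]
(161, 213.5) 0.13 [0.0217 0.0137]
(157, 212.5) 0.1 [ 0.0045 -0.0165]
(157, 212.5) 0.11 [ 0.0107 -0.0096]
(157, 212.5) 0.12 [ 0.0168 -0.0028]
(157, 212.5) 0.13 [0.023 0.004]
(168, 204) 0.1 [-0.0281 -0.0083]
(168, 204) 0.11 [-0.0214 -0.0016]
(168, 204) 0.12 [-0.0148  0.0051]
(168, 204) 0.13 [-0.0082  0.0118]
```

{"fn": "send_rows", "kwargs": {
  "increments": [
    [1,[0,0,0.1],0],
    [1,[0,0,0.1],0],
    [1,[0,0,0.1],0],
    [1,[0,0,0],0],
    [1,[0.06,0,0],0],
    [1,[0.06,0,0],0],
    [1,[0.05,0,0],0],
    [1,[0,0,0],0],
    [1,[0,0,0],0]
  ]
}}

```text
t: 6.42
tool_pos: [0.6541, -0.2475, 0.0552]
eef_rot: [0.124, 1.57, -0.123]
contact_force: [0.2, -0.9, -0.0]
width: 0.004
```

```bash
python3 -c "
from st import *
rep(*D)
f=viewer.grab_frame('scene').astype(float)
g=np.clip((f-30)*1.8,0,255).astype(np.uint8)
crop('scene',120,165,75,80,8,'pics/s8.png',g);rep(*D)
"
```

```text
t 6.42 tcp [ 0.6541 -0.2475  0.0552] local [1.893e-01 1.000e-04] yaw -0.1569 dn [-0.002  0.001 -1.   ] F [ 0.2 -0.9 -0. ] w 0.004
t 6.47 tcp [ 0.6548 -0.2477  0.056 ] local [ 1.9e-01 -1.0e-04] yaw -0.157 dn [-0.001  0.    -1.   ] F [ 0.2 -0.1  0.2] w 0.004
```

View pics/s8.png

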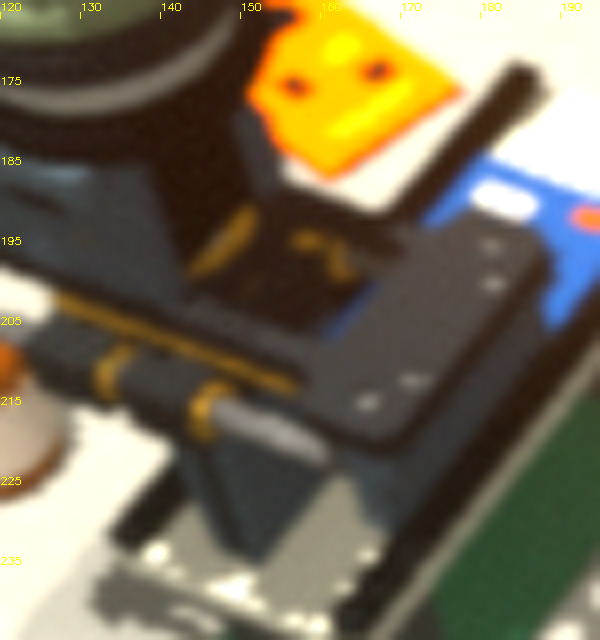

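```bash
python3 -c "
from st import *
o=arm.get_obs()['tool_pos']
e=np.array([[np.cos(D[2]),np.sin(D[2])],[-np.sin(D[2]),np.cos(D[2])]])
for uv in ((152,235),(148.5,233.5),(161,223)):
  for z in (.08,.085,.09,.1): X=onz('scene',*uv,z); print(uv,z,(e@(X[:2]-o[:2])).round(4))
"
```

```text
(152, 235) 0.08 [ 0.0079 -0.0016]
(152, 235) 0.085 [0.0106 0.0016]
(152, 235) 0.09 [0.0132 0.0049]
(152, 235) 0.1 [0.0186 0.0113]
(148.5, 233.5) 0.08 [ 0.0077 -0.0113]
(148.5, 233.5) 0.085 [ 0.0104 -0.008 ]
(148.5, 233.5) 0.09 [ 0.0131 -0.0047]
(148.5, 233.5) 0.1 [0.0184 0.0019]
(161, 223) 0.08 [-0.0297 -0.0032]
(161, 223) 0.085 [-0.0267  0.    ]
(161, 223) 0.09 [-0.0238  0.0033]
(161, 223) 0.1 [-0.018   0.0097]
```

{"fn": "send_rows", "kwargs": {
  "increments": [
    [1,[0.015,0,0],0],
    [1,[0.015,0,0],0],
    [1,[0,0,0],0],
    [1,[0,0,0],0]
  ]
}}

```text
t: 6.8
tool_pos: [0.6552, -0.2478, 0.0518]
eef_rot: [0.123, 1.567, -0.123]
contact_force: [0.9, -0.3, 0.0]
width: 0.005
```

{"fn": "send_rows", "kwargs": {
  "increments": [
    [1,[0.015,0,0],0],
    [1,[0.015,0,0],0],
    [1,[0,0,0],0],
    [1,[0,0,0],0]
  ]
}}

```text
t: 7.13
tool_pos: [0.6551, -0.2477, 0.047]
eef_rot: [0.123, 1.568, -0.123]
contact_force: [-0.2, -0.0, -0.5]
width: 0.007
```

{"fn": "send_rows", "kwargs": {
  "increments": [
    [1,[0.01,0,0],0],
    [1,[0,0,0],0],
    [1,[0,0,0],0]
  ]
}}

```text
t: 7.38
tool_pos: [0.6552, -0.2478, 0.0457]
eef_rot: [0.123, 1.567, -0.123]
contact_force: [-0.1, 0.4, -0.1]
width: 0.004
```

{"fn": "send_rows", "kwargs": {
  "increments": [
    [1,[0.01,0,0],0],
    [1,[0,0,0],0],
    [1,[0,0,0],0]
  ]
}}

```text
t: 7.63
tool_pos: [0.6552, -0.2477, 0.0442]
eef_rot: [0.123, 1.567, -0.123]
contact_force: [-0.3, 0.1, 0.1]
width: 0.002
```

Still no contact, so I'll look before going lower.

```bash
python3 -c "
from st import *
f=viewer.grab_frame('scene').astype(float)
g=np.clip((f-30)*1.8,0,255).astype(np.uint8)
crop('scene',120,175,75,70,10,'pics/s9.png',g);rep(*D)
"
```

```text
t 7.68 tcp [ 0.6553 -0.2478  0.0442] local [ 0.1905 -0.    ] yaw -0.1568 dn [ 0.  0. -1.] F [-0.2 -0.1 -0.9] w 0.005
```

View pics/s9.png

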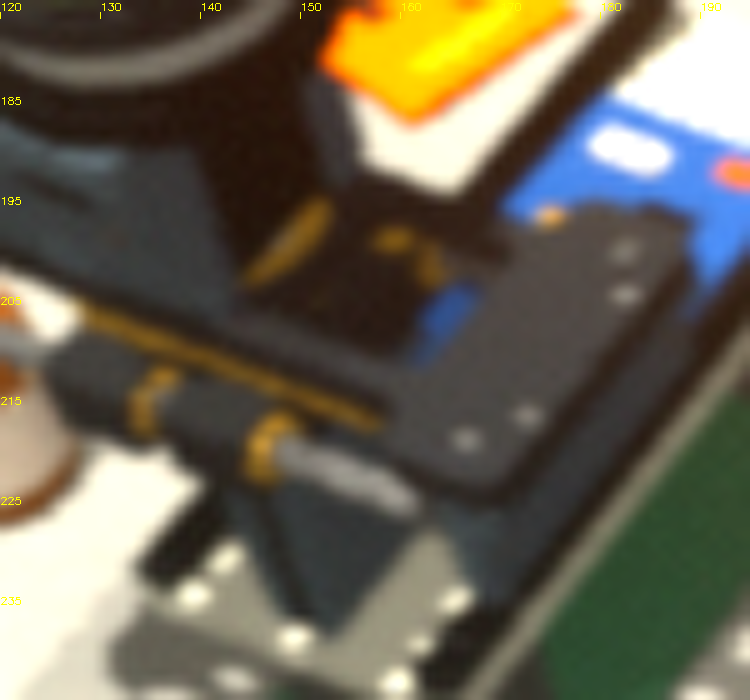

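```bash
python3 -c "
from st import *
o=arm.get_obs()['tool_pos']
e=np.array([[np.cos(D[2]),np.sin(D[2])],[-np.sin(D[2]),np.cos(D[2])]])
for uv in ((152.5,239),(149.5,237.5),(162,227.5)):
  for z in (.075,.08,.085,.09): X=onz('scene',*uv,z); print(uv,z,(e@(X[:2]-o[:2])).round(4))
"
```

```text
(152.5, 239) 0.075 [0.0136 0.0029]
(152.5, 239) 0.08 [0.0162 0.006 ]
(152.5, 239) 0.085 [0.0188 0.0092]
(152.5, 239) 0.09 [0.0214 0.0124]
(149.5, 237.5) 0.075 [ 0.013  -0.0058]
(149.5, 237.5) 0.08 [ 0.0156 -0.0025]
(149.5, 237.5) 0.085 [0.0182 0.0007]
(149.5, 237.5) 0.09 [0.0208 0.0039]
(162, 227.5) 0.075 [-0.023   0.0033]
(162, 227.5) 0.08 [-0.0201  0.0065]
(162, 227.5) 0.085 [-0.0172  0.0097]
(162, 227.5) 0.09 [-0.0144  0.0128]
```

{"fn": "send_rows", "kwargs": {
  "increments": [
    [1,[0.01,0,0],0],
    [1,[0,0,0],0]
  ]
}}

```text
t: 7.85
tool_pos: [0.6556, -0.2479, 0.0435]
eef_rot: [0.123, 1.566, -0.123]
contact_force: [-0.5, -0.5, 3.4]
width: 0.009
```

{"fn": "send_rows", "kwargs": {
  "increments": [
    [1,[0.01,0,0],0],
    [1,[0,0,0],0]
  ]
}}

```text
t: 8.02
tool_pos: [0.6556, -0.2479, 0.0434]
eef_rot: [0.123, 1.566, -0.123]
contact_force: [-2.0, 0.1, 8.9]
width: 0.004
```

{"fn": "send_rows", "kwargs": {
  "increments": [
    [1,[-0.033,0,0],0],
    [1,[0,0,0],0],
    [1,[0,0,-0.05],0],
    [1,[0,0,-0.05],0],
    [1,[0,0,-0.04],0],
    [1,[0,0,-0.04],0],
    [1,[0,0,0],0]
  ]
}}

```text
t: 8.6
tool_pos: [0.6268, -0.2432, 0.046]
eef_rot: [0.124, 1.569, -0.123]
contact_force: [0.5, -0.5, 1.1]
width: 0.006
```

{"fn": "send_rows", "kwargs": {
  "increments": [
    [1,[0,0,-0.04],0],
    [1,[0,0,-0.04],0],
    [1,[0,0,-0.04],0],
    [1,[0,0,-0.04],0],
    [1,[0,0,-0.04],0],
    [1,[0,0,-0.04],0],
    [1,[0,0,-0.04],0],
    [1,[0,0,-0.04],0],
    [1,[0,0,-0.04],0],
    [1,[0,0,-0.04],0],
    [1,[0,0,-0.03],0],
    [1,[0,0,0],0],
    [1,[0,0,0],0]
  ]
}}

```text
t: 9.68
tool_pos: [0.5647, -0.2335, 0.0463]
eef_rot: [0.123, 1.567, -0.123]
contact_force: [0.5, -0.7, -0.3]
width: 0.003
```

```bash
python3 -c "
from st import *
f=viewer.grab_frame('scene').astype(float)
g=np.clip((f-30)*1.6,0,255).astype(np.uint8)
crop('scene',130,150,90,100,6,'pics/s10.png',g);rep(*D)
crop('top',330,140,90,110,5,'pics/t10.png')
"
```

```text
t 9.73 tcp [ 0.565  -0.2335  0.0463] local [ 0.0991 -0.0001] yaw -0.1569 dn [ 0. -0. -1.] F [ 0.1 -0.4 -0.1] w 0.003
```

View pics/s10.png

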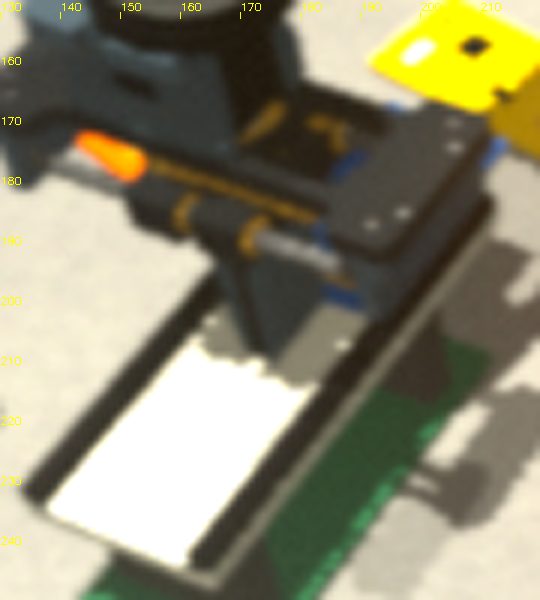

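View pics/t10.png

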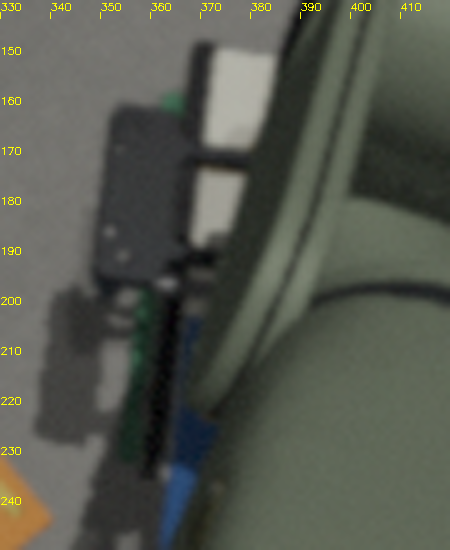

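```bash
python3 -c "
from st import *
e=np.array([[np.cos(D[2]),np.sin(D[2])],[-np.sin(D[2]),np.cos(D[2])]])
for n,u,v in (('scene',185,200),('scene',188.5,201.5),('top',368,203),('top',369,203)):
  X=onz(n,u,v,.085); print(n,(e@(X[:2]-D[:2])).round(4))
for q in (.075,.08,.085): 
  for y in (-.03,.03): print(q,y,proj('scene',[D[0]+q*np.cos(D[2])-y*np.sin(D[2]),D[1]+q*np.sin(D[2])+y*np.cos(D[2]),.085]).round(1))
f=viewer.grab_frame('scene').astype(float)
g=np.clip((f-20)*2.5,0,255).astype(np.uint8)
crop('scene',170,160,60,55,13,'pics/s11.png',g)
g=np.clip((viewer.grab_frame('top').astype(float)-10)*3,0,255).astype(np.uint8)
crop('top',350,180,50,80,7,'pics/t11.png',g)
"
```

```text
scene [0.0795 0.0114]
scene [0.08   0.0217]
top [0.0781 0.0283]
top [0.0784 0.026 ]
0.075 -0.03 [171.6 193.5]
0.075 0.03 [192.6 201.2]
0.08 -0.03 [170.4 194.8]
0.08 0.03 [191.5 202.6]
0.085 -0.03 [169.3 196.2]
0.085 0.03 [190.4 204. ]
```

View pics/s11.png

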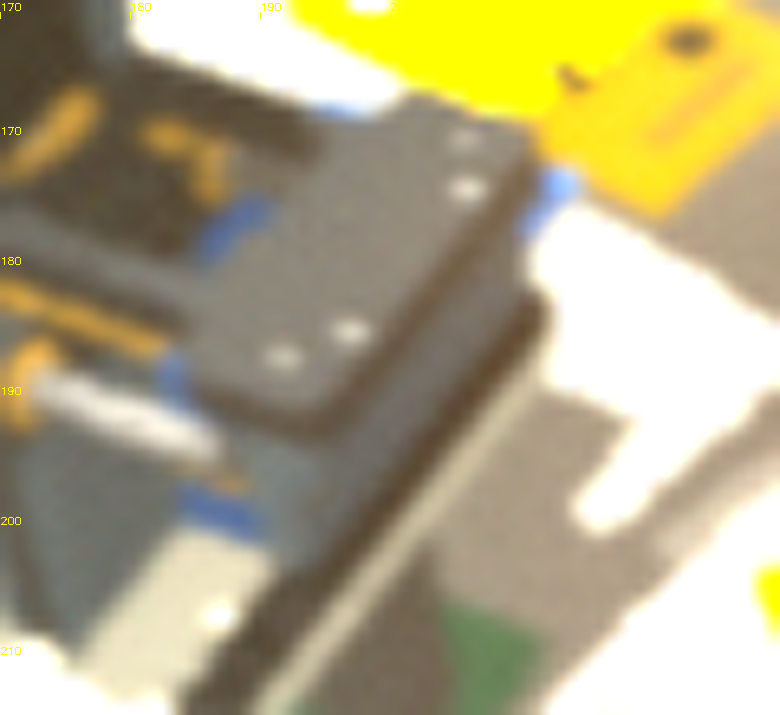

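View pics/t11.png

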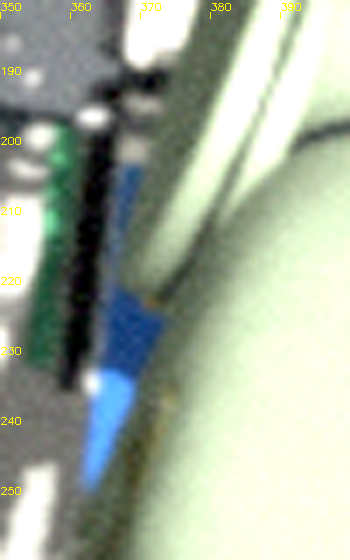

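{"fn": "send_rows", "kwargs": {
  "increments": [
    [1,[0,0,-0.03],0],
    [1,[0,0,-0.03],0],
    [1,[0,0,0],0],
    [1,[0,0,0],0],
    [1,[0,0,0.1],0],
    [1,[-0.15,0,0.1],0],
    [1,[-0.2,0,0],0],
    [0,[-0.25,0,-0.1],0],
    [0,[-0.2,0,-0.25],0],
    [0,[0,0,-0.25],0],
    [0,[0,0,-0.25],0],
    [0,[0,0,-0.25],0],
    [0,[0,0,-0.2],0],
    [0,[0,0,-0.1],0],
    [0,[0,0,0],0]
  ]
}}

```text
t: 11.13
tool_pos: [0.3797, -0.2038, 0.1625]
eef_rot: [0.124, 1.569, -0.124]
contact_force: [0.0, 0.1, -0.1]
width: 0.558
```

```bash
python3 -c "
from st import *
crop('scene',130,140,100,100,6,'pics/s12.png');rep(*D)
crop('top',330,140,90,120,5,'pics/t12.png')
"
```

```text
t 11.18 tcp [ 0.3822 -0.2046  0.1627] local [-0.086  -0.0002] yaw -0.1578 dn [ 0.001 -0.    -1.   ] F [ 0.4 -0.5 -0.2] w 0.605
```

View pics/s12.png

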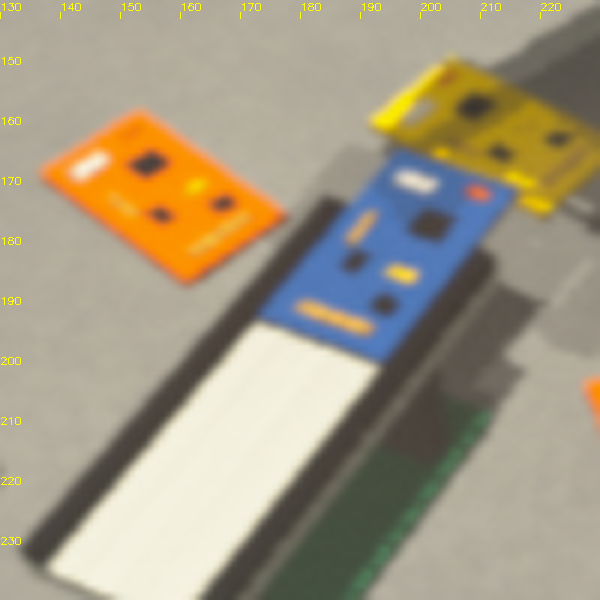

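View pics/t12.png

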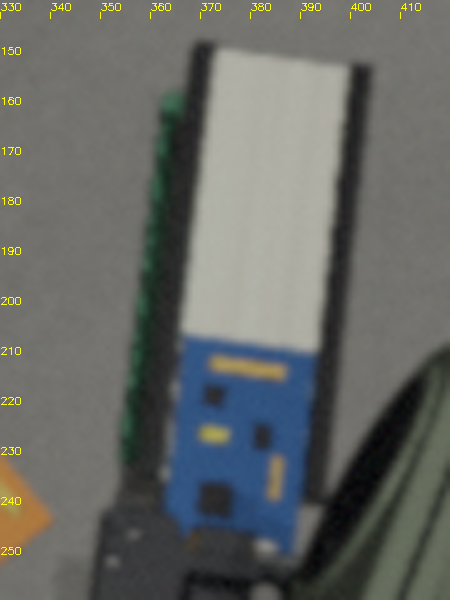

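```bash
python3 -c "
from st import *
e=np.array([[np.cos(D[2]),np.sin(D[2])],[-np.sin(D[2]),np.cos(D[2])]])
for n,x0,y0,s,p in (('scene',130,140,6,(258,318)),('scene',130,140,6,(380,367)),('top',330,140,5,(182,334)),('top',330,140,5,(317,352)),('scene',130,140,6,(392,148)),('scene',130,140,6,(520,195))):
  X=onz(n,(p[0]+.5)/s-.5+x0,(p[1]+.5)/s-.5+y0,.085); print(n,(e@(X[:2]-D[:2])).round(4))
"
```

```text
scene [ 0.0714 -0.0295]
scene [0.0735 0.03  ]
top [0.0694 0.0319]
top [ 0.0703 -0.0305]
scene [-0.0387 -0.0333]
scene [-0.0366  0.0319]
```

{"fn": "send_rows", "kwargs": {
  "increments": [
    [0,[0,0,0.14],0],
    [0,[0,0,0.14],0],
    [0,[0,0,0.14],0],
    [0,[0,0,0],0],
    [0,[0.15,0,0],0],
    [0,[0.15,0,0],0],
    [0,[0.1,0,0],0],
    [0,[0,0,0],0],
    [0,[0,0,0],0]
  ]
}}

```text
t: 11.98
tool_pos: [0.4457, -0.2145, 0.1017]
eef_rot: [0.123, 1.569, -0.122]
contact_force: [0.4, 0.5, -0.3]
width: 1.0
```

```bash
python3 -c "
from st import *
crop('scene',140,110,110,100,6,'pics/s13.png');rep(*D)
"
```

```text
t 12.03 tcp [ 0.4463 -0.2149  0.1026] local [-0.021  -0.0003] yaw -0.1565 dn [ 0.001 -0.    -1.   ] F [ 0.  -1.2  0.5] w 0.999
```

View pics/s13.png

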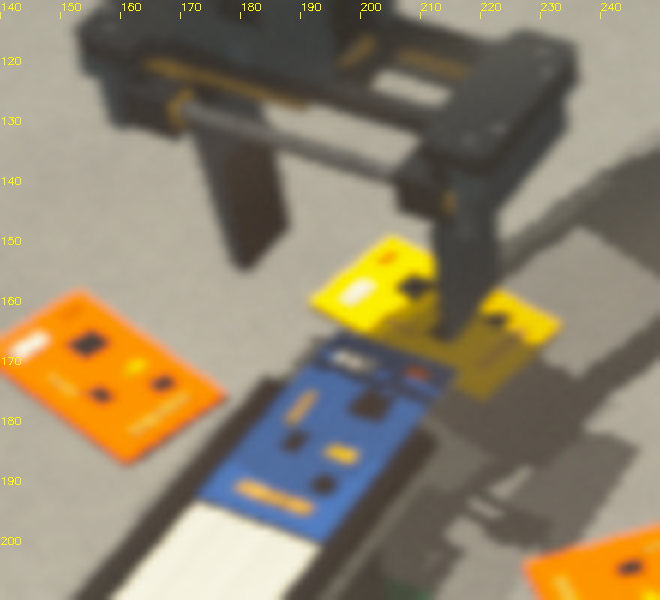

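{"fn": "send_rows", "kwargs": {
  "increments": [
    [0,[0.15,0.002,-0.013],0],
    [0,[0.15,0,0],0],
    [0,[0.1,0,0],0],
    [0,[0.07,0,0],0],
    [0,[0.033,0,0],0],
    [0,[0,0,0],0],
    [0,[0,0,0],0]
  ]
}}

```text
t: 12.62
tool_pos: [0.4445, -0.2145, 0.0278]
eef_rot: [0.123, 1.565, -0.124]
contact_force: [0.9, 0.5, 0.3]
width: 1.005
```

```bash
python3 -c "
from st import *
crop('scene',150,120,100,90,7,'pics/s14.png');rep(*D)
"
```

```text
t 12.67 tcp [ 0.4446 -0.2146  0.028 ] local [-0.0227 -0.0002] yaw -0.1568 dn [ 0.002 -0.001 -1.   ] F [-0.9  0.  -0.2] w 0.994
```

View pics/s14.png

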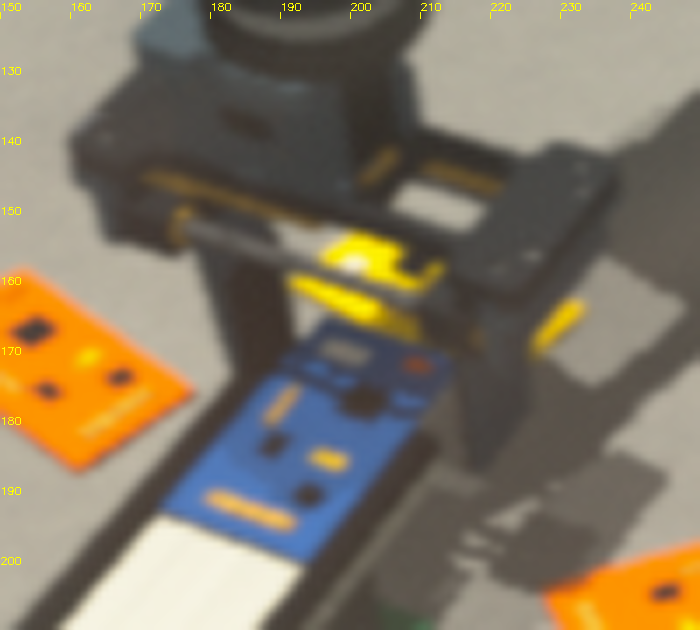

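{"fn": "send_rows", "kwargs": {
  "increments": [
    [1,[0,0,0],0],
    [1,[0,0,0],0],
    [1,[0,0,0],0],
    [1,[0,0,0],0],
    [1,[0,0,0],0],
    [1,[0,0,0],0],
    [1,[0,0,0],0],
    [1,[0,0,0],0]
  ],
  "grip_force": 30
}}

```text
t: 13.33
tool_pos: [0.4435, -0.2141, 0.0269]
eef_rot: [0.123, 1.567, -0.123]
contact_force: [-0.4, -0.8, 2.6]
width: 0.653
```

{"fn": "send_rows", "kwargs": {
  "increments": [
    [1,[-0.03,0,0],0],
    [1,[-0.03,0,0],0],
    [1,[-0.04,0,0],0],
    [1,[-0.05,0,0],0],
    [1,[0,0,0],0],
    [1,[0,0,0],0]
  ]
}}

```text
t: 13.83
tool_pos: [0.444, -0.2142, 0.05]
eef_rot: [0.123, 1.566, -0.124]
contact_force: [0.6, -0.2, -1.0]
width: 0.657
```

```bash
python3 -c "
from st import *
crop('scene',150,110,100,100,6,'pics/s15.png');rep(*D)
crop('top',330,140,90,120,5,'pics/t15.png')
"
```

```text
t 13.88 tcp [ 0.4436 -0.214   0.0496] local [-0.0239  0.0001] yaw -0.1568 dn [ 0.001 -0.    -1.   ] F [-0.3  0.  -0.9] w 0.652
```

View pics/s15.png

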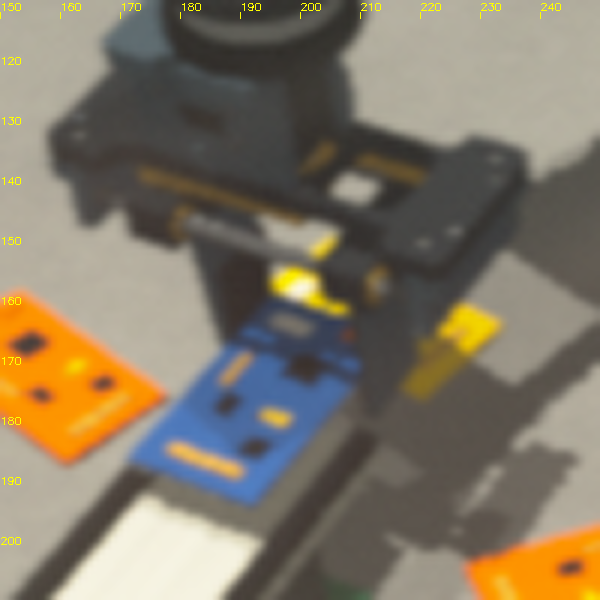

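View pics/t15.png

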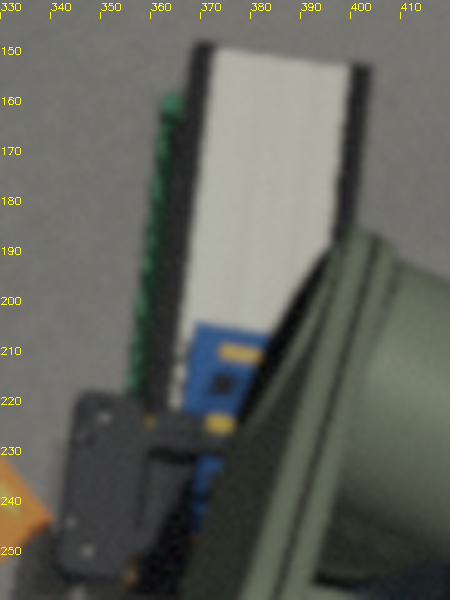

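```bash
python3 -c "
from st import *
def T(p):return ((p[0]+.5)/8-.5+185,(p[1]+.5)/8-.5+160)
def S(p):return ((p[0]+.5)/7-.5+310,(p[1]+.5)/7-.5+215)
def ang(a,b):d=b-a;return np.arctan2(d[1],d[0])
z=.01
print('base right edge top',ang(onz('top',*T((295,475)),z),onz('top',*T((327,105)),z)))
print('base far edge scene(-90)',ang(onz('scene',*S((62,510)),z),onz('scene',*S((238,565)),z))-np.pi/2)
print('base +y edge scene',ang(onz('scene',*S((320,268)),z),onz('scene',*S((238,560)),z)))
print('bed far edge scene',ang(onz('scene',*S((165,205)),.131),onz('scene',*S((292,238)),.131))-np.pi/2)
print('stop edge scene',ang(onz('scene',*S((213,117)),.0685),onz('scene',*S((321,145)),.0685))-np.pi/2, ang(onz('scene',*S((222,73)),.078),onz('scene',*S((330,102)),.078))-np.pi/2)
# centre line in top: intersect with bed plane for yaw guess, report lateral
t=np.radians(35)
for a in(-.06,-.075,-.09):
  R=np.array([[np.cos(a),-np.sin(a),0],[np.sin(a),np.cos(a),0],[0,0,1]])@np.array([[np.cos(t),0,-np.sin(t)],[0,1,0],[np.sin(t),0,np.cos(t)]])
  for n,p in (('top',T((159,115))),('top',T((162,405))),('scene',S((263,138))),('scene',S((233,215)))):
    k=viewer.camera_info(n);d=k['R'].T@np.linalg.inv(k['intrinsics'])@[*p,1];o=-k['R'].T@k['t']
    O=np.array([.5715,.1713,.1]);s=(R[:,2]@(O-o))/(R[:,2]@d);print(a,n,(R.T@(o+s*d-O)).round(4))
"
```

```text
base right edge top -0.0721630503942885
base far edge scene(-90) -0.07257498328393686
base +y edge scene -0.08071329035969493
bed far edge scene -0.042241871389454344
stop edge scene -0.050401999107540174 -0.06606247166988322
-0.06 top [0.046  0.0002 0.    ]
-0.06 top [-0.0428  0.0013  0.    ]
-0.06 scene [-0.0441  0.0003 -0.    ]
-0.06 scene [ 0.0423 -0.0012  0.    ]
-0.075 top [0.046  0.0008 0.    ]
-0.075 top [-0.0428  0.0008  0.    ]
-0.075 scene [-0.0441 -0.0002 -0.    ]
-0.075 scene [ 0.0423 -0.0007 -0.    ]
-0.09 top [0.0459 0.0014 0.    ]
-0.09 top [-0.0428  0.0003  0.    ]
-0.09 scene [-0.0441 -0.0008 -0.    ]
-0.09 scene [ 0.0423 -0.0002  0.    ]
```

{"fn": "send_rows", "kwargs": {
  "increments": [
    [1,[-0.1,0,0],0],
    [1,[-0.12,0,0],0],
    [1,[-0.12,0,0],0],
    [1,[-0.12,0,0],0],
    [1,[-0.11,0,0],0],
    [1,[0,0,0],-0.4],
    [1,[0,0,0],-0.4],
    [1,[0,0,0],0]
  ]
}}

```text
t: 14.6
tool_pos: [0.4433, -0.2139, 0.1348]
eef_rot: [0.06, 1.57, -0.06]
contact_force: [0.5, -0.5, -0.6]
width: 0.65
```

```bash
python3 -c "
from st import *
rep(*B)
"
```

```text
t 14.6 tcp [ 0.4433 -0.2139  0.1348] local [-0.0991 -0.3937] yaw -0.0762 dn [-0.  0. -1.] F [ 0.5 -0.5 -0.6] w 0.65
```

{"fn": "send_rows", "kwargs": {
  "increments": [
    [1,[0,0.06,0.01],0],
    [1,[0,0.12,0.03],0],
    [1,[0,0.16,0.03],0],
    [1,[0,0.18,0.03],0],
    [1,[0,0.18,0.03],0],
    [1,[0,0.18,0.03],0],
    [1,[0,0.18,0.03],0],
    [1,[0,0.18,0.03],0],
    [1,[0,0.18,0.03],0],
    [1,[0,0.18,0.03],0],
    [1,[0,0.18,0.03],0],
    [1,[0,0.18,0.03],0],
    [1,[0,0.18,0.03],0],
    [1,[0,0.16,0.03],0],
    [1,[0,0.15,0.03],0],
    [1,[0,0.12,0.02],0],
    [1,[0,0.09,0.01],0],
    [1,[0,0.06,0],0],
    [1,[0,0,0],0],
    [1,[0,0,0],0]
  ]
}}

```text
t: 16.27
tool_pos: [0.543, 0.1873, 0.1345]
eef_rot: [0.059, 1.571, -0.061]
contact_force: [0.5, -0.6, -1.0]
width: 0.653
```

```bash
python3 -c "
from st import *
rep(*B)
crop('scene',290,150,110,130,5,'pics/s16.png');rep(*B)
crop('top',160,130,100,110,5,'pics/t16.png')
"
```

```text
t 16.27 tcp [0.543  0.1873 0.1345] local [-0.0296  0.0138] yaw -0.0763 dn [-0.001 -0.001 -1.   ] F [ 0.5 -0.6 -1. ] w 0.653
t 16.32 tcp [0.5431 0.1868 0.1347] local [-0.0295  0.0133] yaw -0.0771 dn [-0.001 -0.001 -1.   ] F [0.4 0.3 0.3] w 0.656
```

View pics/s16.png

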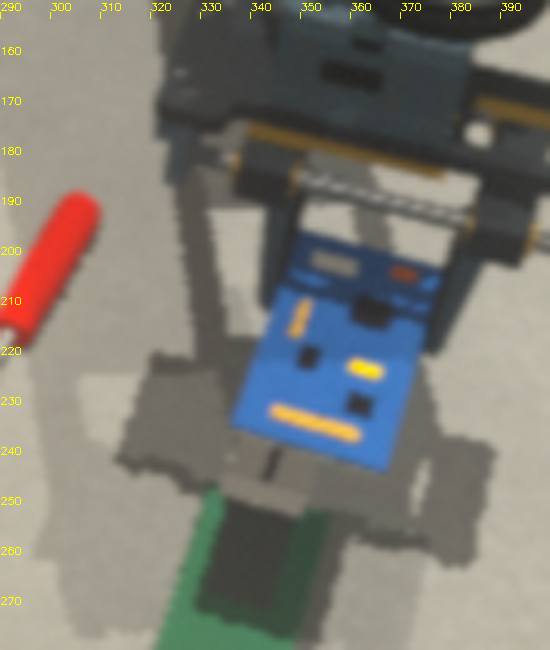

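View pics/t16.png

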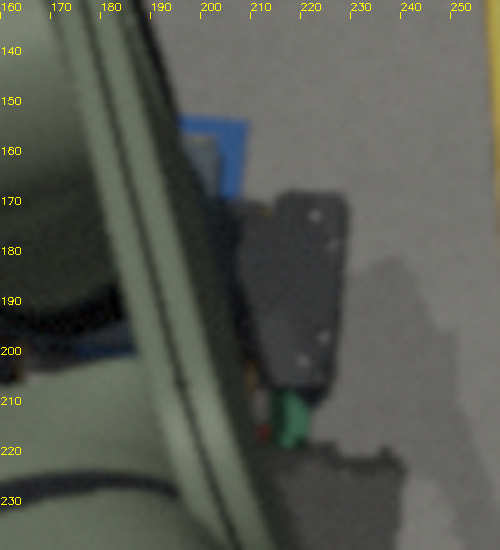

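```bash
python3 -c "
from st import *
e=np.array([[np.cos(B[2]),np.sin(B[2])],[-np.sin(B[2]),np.cos(B[2])]]);o=arm.get_obs()['tool_pos']
zz=o[2]+.0364+.0188+.0025
for n,x0,y0,s,p in (('scene',290,150,5,(230,424)),('scene',290,150,5,(388,471)),('top',160,130,5,(249,121))):
  X=onz(n,(p[0]+.5)/s-.5+x0,(p[1]+.5)/s-.5+y0,zz); print(n,(e@(X[:2]-o[:2])).round(4))
"
```

```text
scene [ 0.095  -0.0306]
scene [0.0961 0.0306]
top [ 0.0937 -0.0304]
```

{"fn": "send_rows", "kwargs": {
  "increments": [
    [1,[0,-0.05,0],0],
    [1,[0.1,-0.039,0],0],
    [1,[0.1,0,0],0],
    [1,[0.1,0,0],0],
    [1,[0.03,0,0],0],
    [1,[0,0,0],0],
    [1,[0,0,0],0]
  ]
}}

```text
t: 16.95
tool_pos: [0.5428, 0.1736, 0.0858]
eef_rot: [0.061, 1.569, -0.061]
contact_force: [-0.3, 0.7, -0.3]
width: 0.65
```

```bash
python3 -c "
from st import *
rep(*B)
"
```

```text
t 16.95 tcp [0.5428 0.1736 0.0858] local [-0.0288  0.0001] yaw -0.0775 dn [ 0.  0. -1.] F [-0.3  0.7 -0.3] w 0.65
```

{"fn": "send_rows", "kwargs": {
  "increments": [
    [1,[0,0,0],0],
    [1,[0,0,0],0],
    [1,[0.02,0,0],0],
    [1,[0.02,0,0],0],
    [1,[0.02,0,0],0],
    [1,[0.02,0,0],0],
    [1,[0.02,0,0],0],
    [1,[0.02,0,0],0],
    [1,[0,0,0],0]
  ],
  "grip_force": 8
}}

```text
t: 17.7
tool_pos: [0.5424, 0.1742, 0.0667]
eef_rot: [0.06, 1.57, -0.06]
contact_force: [0.3, 0.5, -0.8]
width: 0.655
```

```bash
python3 -c "
from st import *
rep(*B)
crop('scene',290,150,110,130,5,'pics/s17.png');rep(*B)
"
```

```text
t 17.7 tcp [0.5424 0.1742 0.0667] local [-0.0292  0.0007] yaw -0.0767 dn [-0.001  0.    -1.   ] F [ 0.3  0.5 -0.8] w 0.655
t 17.75 tcp [0.5424 0.1742 0.067 ] local [-0.0293  0.0007] yaw -0.0768 dn [-0.001  0.    -1.   ] F [ 0.1  0.4 -0.3] w 0.657
```

View pics/s17.png

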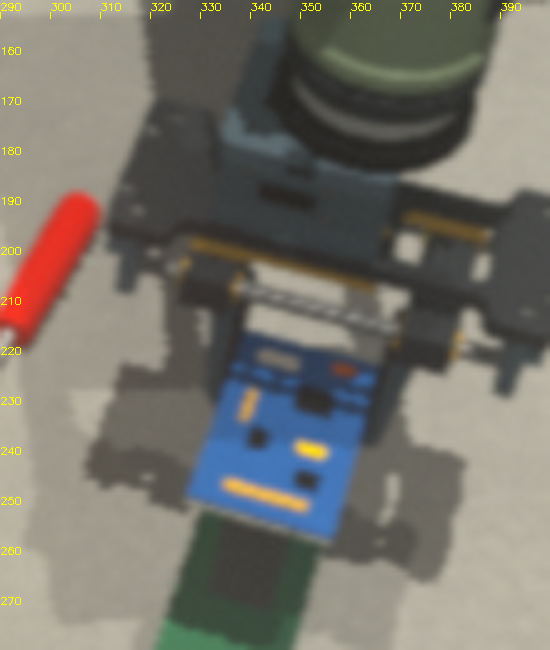

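```bash
python3 -c "
from st import *
e=np.array([[np.cos(B[2]),np.sin(B[2])],[-np.sin(B[2]),np.cos(B[2])]]);o=arm.get_obs()['tool_pos']
print(o)
for zz in (o[2]+.0577,.13,.135,.14):
 for n,x0,y0,s,p in (('scene',290,150,5,(187,497)),('scene',290,150,5,(333,540))):
  X=onz(n,(p[0]+.5)/s-.5+x0,(p[1]+.5)/s-.5+y0,zz); print(round(zz,4),(e@(X[:2]-o[:2])).round(4))
"
```

```text
[0.54238184 0.17421535 0.06695043]
0.1247 [ 0.0847 -0.03  ]
0.1247 [0.0849 0.0311]
0.13 [ 0.0886 -0.0296]
0.13 [0.0888 0.031 ]
0.135 [ 0.0922 -0.0293]
0.135 [0.0924 0.031 ]
0.14 [ 0.0958 -0.0289]
0.14 [0.096  0.0309]
```

{"fn": "send_rows", "kwargs": {
  "increments": [
    [1,[0.02,0,0],0],
    [1,[0.02,0,0],0],
    [1,[0.02,0,0],0],
    [1,[0,0,0],0],
    [1,[0,0,0],0]
  ]
}}

```text
t: 18.17
tool_pos: [0.5421, 0.1742, 0.058]
eef_rot: [0.06, 1.571, -0.06]
contact_force: [0.4, 0.0, -0.7]
width: 0.653
```

```bash
python3 -c "
from st import *
rep(*B)
crop('scene',290,170,110,110,7,'pics/s18.png');rep(*B)
"
```

```text
t 18.17 tcp [0.5421 0.1742 0.058 ] local [-0.0295  0.0007] yaw -0.0768 dn [-0.001 -0.    -1.   ] F [ 0.4  0.  -0.7] w 0.653
t 18.22 tcp [0.5421 0.1742 0.0581] local [-0.0295  0.0007] yaw -0.0767 dn [-0.001 -0.    -1.   ] F [-0.1 -0.6 -1.7] w 0.657
```

View pics/s18.png

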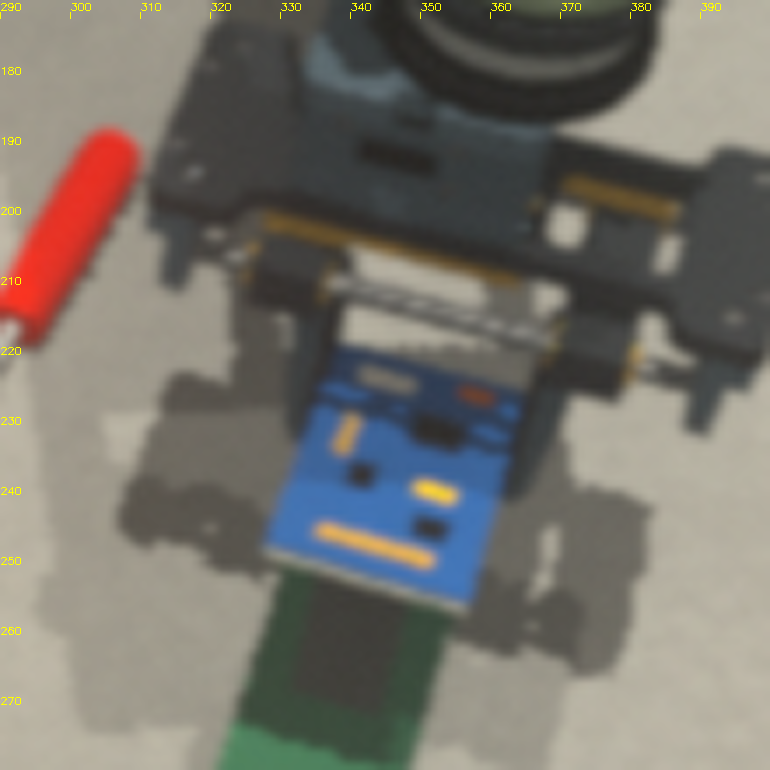

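{"fn": "send_rows", "kwargs": {
  "increments": [
    [1,[0.02,0,0],0],
    [1,[0.02,0,0],0],
    [1,[0.02,0,0],0],
    [1,[0.02,0,0],0],
    [1,[0.02,0,0],0],
    [1,[0.02,0,0],0],
    [1,[0.02,0,0],0],
    [1,[0.02,0,0],0],
    [1,[0,0,0],0],
    [1,[0,0,0],0]
  ]
}}

```text
t: 19.05
tool_pos: [0.542, 0.1741, 0.0338]
eef_rot: [0.06, 1.571, -0.061]
contact_force: [0.2, -0.1, -0.4]
width: 0.656
```

```bash
python3 -c "
from st import *
rep(*B)
crop('scene',290,170,110,110,7,'pics/s19.png');rep(*B)
crop('top',160,150,100,110,5,'pics/t19.png')
"
```

```text
t 19.05 tcp [0.542  0.1741 0.0338] local [-0.0297  0.0006] yaw -0.0768 dn [-0.001 -0.    -1.   ] F [ 0.2 -0.1 -0.4] w 0.656
t 19.1 tcp [0.5421 0.1741 0.034 ] local [-0.0295  0.0006] yaw -0.0768 dn [-0.001 -0.    -1.   ] F [ 0.7 -0.2 -0.9] w 0.661
```

View pics/s19.png

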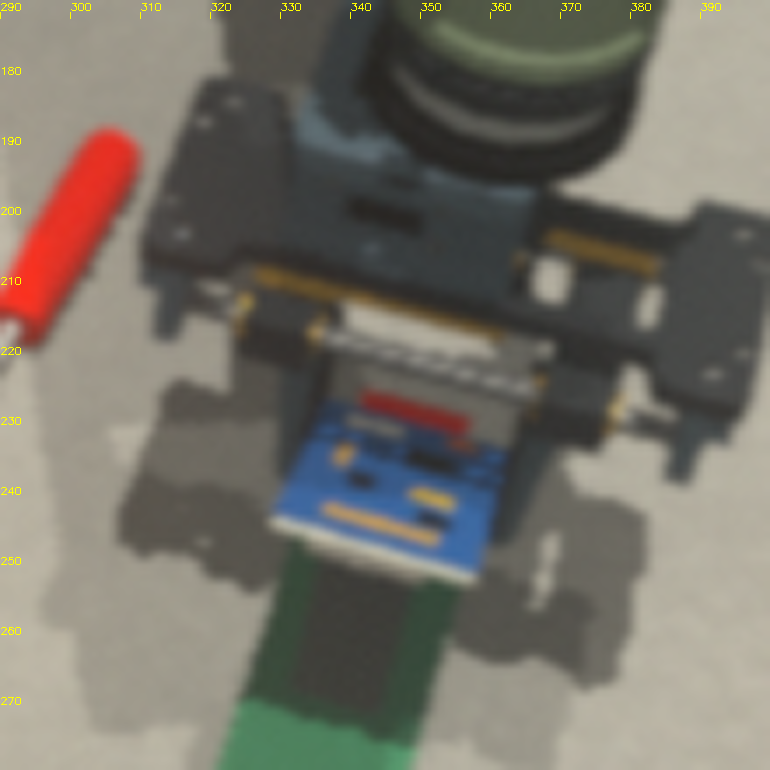

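View pics/t19.png

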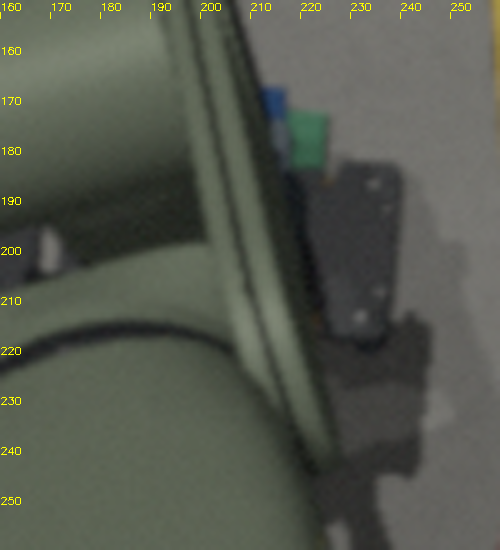

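{"fn": "send_rows", "kwargs": {
  "increments": [
    [1,[0.015,0,0],0],
    [1,[0.015,0,0],0],
    [1,[0.01,0,0],0],
    [1,[0,0,0],0],
    [1,[0,0,0],0]
  ]
}}

```text
t: 19.57
tool_pos: [0.5427, 0.1743, 0.0286]
eef_rot: [0.061, 1.57, -0.06]
contact_force: [-0.2, -0.3, 2.4]
width: 0.657
```

```bash
python3 -c "
from st import *
rep(*B)
crop('scene',300,190,90,80,8,'pics/s20.png');rep(*B)
"
```

```text
t 19.57 tcp [0.5427 0.1743 0.0286] local [-0.029   0.0008] yaw -0.0768 dn [ 0.  0. -1.] F [-0.2 -0.3  2.4] w 0.657
t 19.62 tcp [0.5427 0.1743 0.0286] local [-0.0289  0.0008] yaw -0.0768 dn [ 0.  0. -1.] F [-0.3 -0.3  2.9] w 0.659
```

View pics/s20.png

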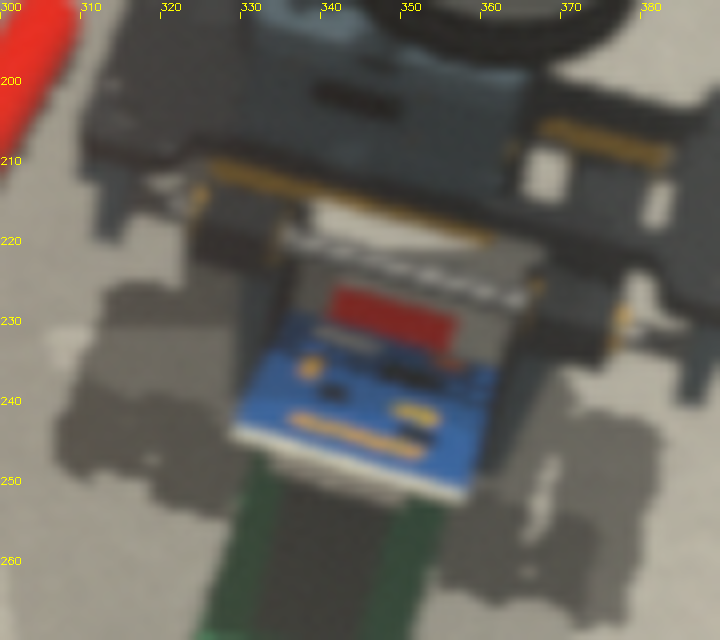

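{"fn": "send_rows", "kwargs": {
  "increments": [
    [1,[0.008,0,-0.012],0],
    [1,[0.008,0,-0.012],0],
    [1,[0.008,-0.003,-0.012],0],
    [1,[0,0,0],0],
    [1,[0,0,0],0]
  ]
}}

```text
t: 20.03
tool_pos: [0.5361, 0.1739, 0.0241]
eef_rot: [0.06, 1.572, -0.061]
contact_force: [-1.9, -0.7, 0.5]
width: 0.655
```

```bash
python3 -c "
from st import *
rep(*B)
crop('scene',300,190,90,80,8,'pics/s21.png');rep(*B)
o=arm.get_obs()['tool_pos'];t=np.radians(35)
a=B[2];Rm=np.array([[np.cos(a),-np.sin(a),0],[np.sin(a),np.cos(a),0],[0,0,1]])@np.array([[np.cos(t),0,-np.sin(t)],[0,1,0],[np.sin(t),0,np.cos(t)]])
g=o+[0,0,.0552];print('grasp in bed',(Rm.T@(g-[.5715,.1713,.1])).round(4))
for c in (-.003,0,.003,.006,.009): print(c,[proj('scene',Rm@np.array([c+.055,s,.005])+[.5715,.1713,.1]).round(1).tolist() for s in(-.03,.03)],[proj('scene',Rm@np.array([c-.055,s,.005])+[.5715,.1713,.1]).round(1).tolist() for s in(-.03,.03)])
"
```

```text
t 20.03 tcp [0.5361 0.1739 0.0241] local [-0.0355 -0.    ] yaw -0.0767 dn [-0.002 -0.    -1.   ] F [-1.9 -0.7  0.5] w 0.655
t 20.08 tcp [0.5362 0.174  0.0242] local [-0.0354  0.    ] yaw -0.0768 dn [-0.002 -0.    -1.   ] F [-2.2 -0.3  0.7] w 0.659
grasp in bed [-0.0408  0.      0.0034]
-0.003 [[329.1, 240.5], [357.7, 248.7]] [[335.7, 227.2], [361.2, 234.3]]
0 [[328.9, 240.9], [357.6, 249.1]] [[335.6, 227.5], [361.1, 234.6]]
0.003 [[328.7, 241.3], [357.5, 249.5]] [[335.4, 227.8], [361.1, 235.0]]
0.006 [[328.5, 241.7], [357.4, 250.0]] [[335.2, 228.2], [361.0, 235.3]]
0.009 [[328.3, 242.1], [357.3, 250.4]] [[335.1, 228.5], [360.9, 235.7]]
```

View pics/s21.png

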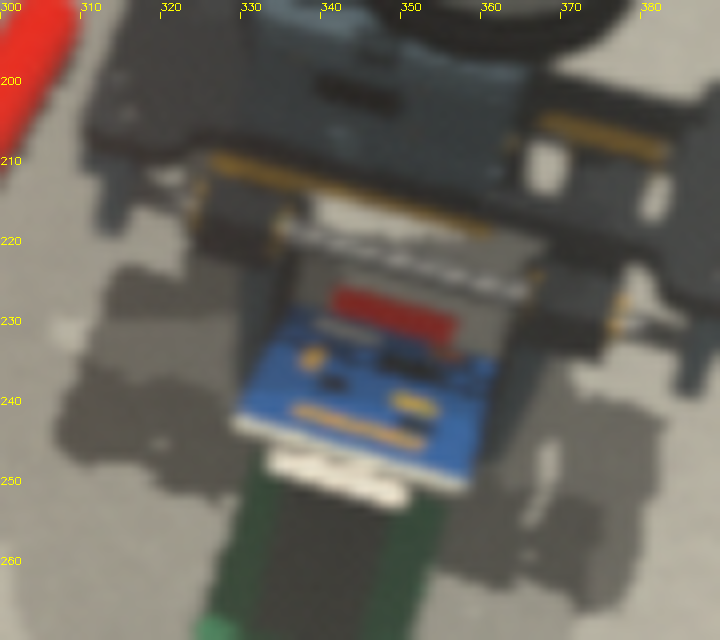

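{"fn": "send_rows", "kwargs": {
  "increments": [
    [1,[0.005,0,-0.01],0],
    [1,[0.005,0,-0.01],0],
    [1,[0,0,0],0],
    [1,[0,0,0],0]
  ]
}}

```text
t: 20.42
tool_pos: [0.5344, 0.1744, 0.0232]
eef_rot: [0.06, 1.569, -0.06]
contact_force: [1.5, 0.7, -0.6]
width: 0.657
```

```bash
python3 -c "
from st import *
rep(*B)
"
```

```text
t 20.42 tcp [0.5344 0.1744 0.0232] local [-0.0372  0.0003] yaw -0.0767 dn [ 0.001  0.    -1.   ] F [ 1.5  0.7 -0.6] w 0.657
```

{"fn": "send_rows", "kwargs": {
  "increments": [
    [1,[0,0,0],0],
    [1,[0,0,0],0],
    [0.2,[0,0,0],0],
    [0,[0,0,0],0],
    [0,[0,0,0],0],
    [0,[0,0,0],0],
    [0,[0,0,0],0],
    [0,[0,0,0],0],
    [0,[0,0,0],0]
  ],
  "grip_force": 3
}}

```text
t: 21.17
tool_pos: [0.5341, 0.1744, 0.0232]
eef_rot: [0.06, 1.57, -0.06]
contact_force: [-0.6, 0.0, 1.2]
width: 1.0
```

```bash
python3 -c "
from st import *
rep(*B)
crop('scene',300,190,90,80,8,'pics/s22.png');rep(*B)
"
```

```text
t 21.17 tcp [0.5341 0.1744 0.0232] local [-0.0375  0.0003] yaw -0.0768 dn [-0.  0. -1.] F [-0.6  0.   1.2] w 1.0
t 21.22 tcp [0.5341 0.1744 0.0232] local [-0.0375  0.0003] yaw -0.0768 dn [-0.  0. -1.] F [-0.5  0.2  0.2] w 1.001
```

View pics/s22.png

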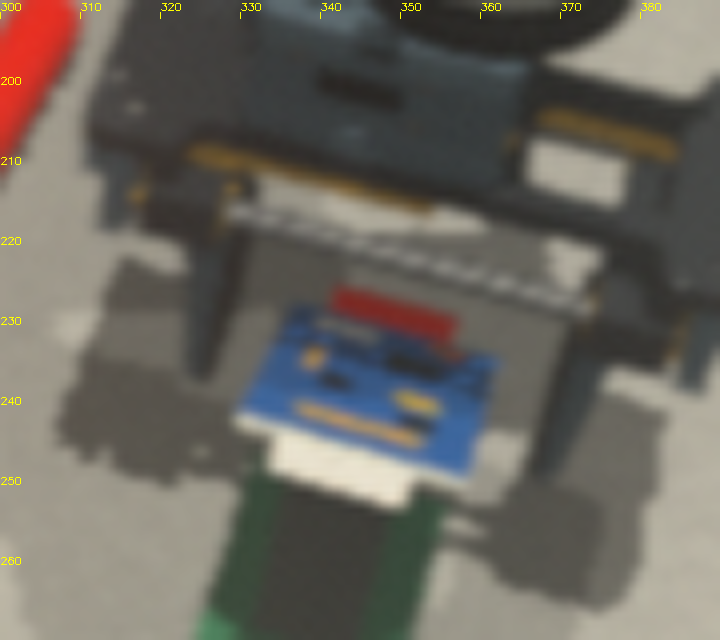

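Released, and the board is lying on the bed against the stop. I'll back straight up and then out of the camera's view.

{"fn": "send_rows", "kwargs": {
  "increments": [
    [0,[-0.1,0,0],0],
    [0,[-0.15,0,0],0],
    [0,[-0.2,0,0],0],
    [0,[-0.25,0,0],0],
    [0,[-0.25,0,0],0],
    [0,[-0.25,0,0],0],
    [0,[0,0,-0.2],0],
    [0,[0,0.15,-0.2],0],
    [0,[0,0.2,-0.2],0],
    [0,[0,0.2,-0.15],0],
    [0,[0,0.2,0],0],
    [0,[0,0.2,0],0],
    [0,[0,0.2,0],0],
    [0,[0,0,0],0],
    [0,[0,0,0],0]
  ]
}}

```text
t: 22.47
tool_pos: [0.4353, 0.3554, 0.2027]
eef_rot: [0.058, 1.571, -0.059]
contact_force: [-0.5, -1.2, -0.8]
width: 1.001
```

```bash
python3 -c "
from st import *
rep(*B)
f=viewer.grab_frame('scene')
crop('scene',310,210,60,60,10,'pics/s23.png',f)
cv2.imwrite('pics/s23f.png',f[:,:,::-1])
crop('top',170,150,70,85,8,'pics/t23.png')
"
```

```text
t 22.47 tcp [0.4353 0.3554 0.2027] local [-0.1495  0.1734] yaw -0.0745 dn [-0.001 -0.001 -1.   ] F [-0.5 -1.2 -0.8] w 1.001
```

View pics/s23.png

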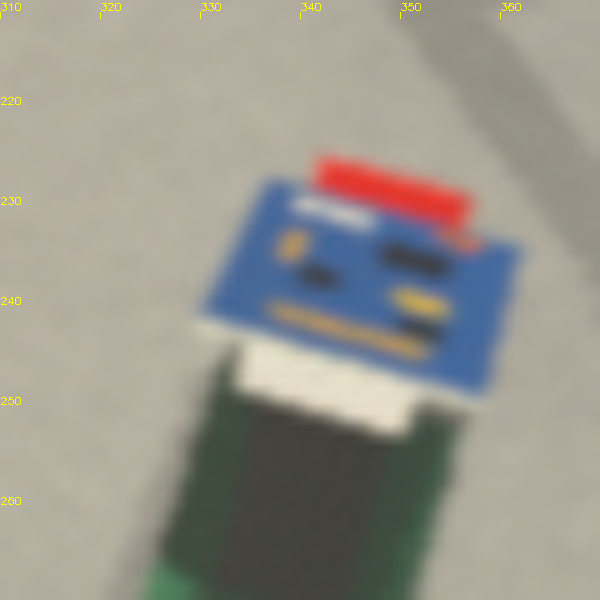

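View pics/t23.png

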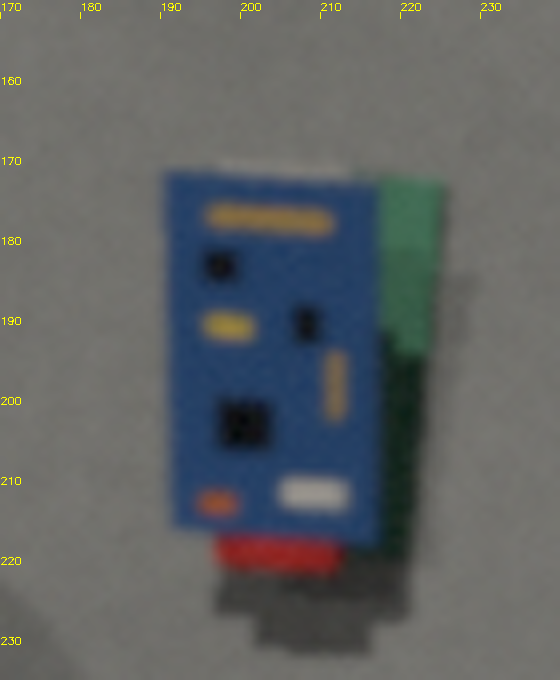

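View pics/s23f.png

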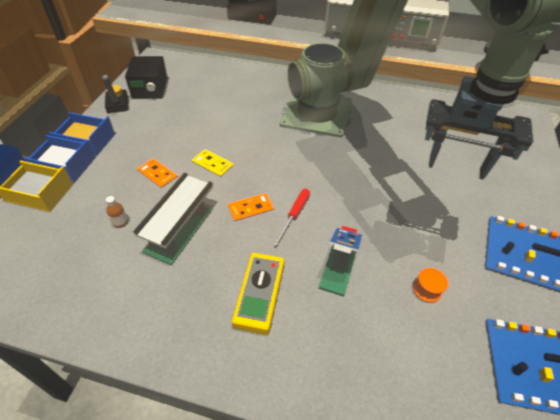

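```bash
python3 -c "
from st import *
from scipy.optimize import least_squares
def T(p):return 'top',((p[0]+.5)/8-.5+170,(p[1]+.5)/8-.5+150)
def S(p):return 'scene',((p[0]+.5)/10-.5+310,(p[1]+.5)/10-.5+210)
obs=[(T((163,172)),1,1),(T((378,184)),1,-1),(T((172,527)),-1,1),(T((378,545)),-1,-1),(S((267,180)),-1,-1),(S((522,245)),-1,1),(S((203,310)),1,-1),(S((487,395)),1,1)]
cam={n:viewer.camera_info(n) for n in('top','scene')}
rz=lambda a:R.from_euler('z',a).as_matrix(); ry=lambda t:R.from_euler('y',-t).as_matrix()
O=np.array([.5715,.1713,.1]);Rb=rz(-.0747)@ry(np.radians(35))
def res(q):
  r=[]
  for (n,uv),sx,sy in obs:
    X=O+Rb@(np.array([q[0],q[1],q[4]])+rz(q[2])@ry(q[3])@np.array([sx*.055,sy*.03,.0025]))
    p=cam[n]['intrinsics']@(cam[n]['R']@X+cam[n]['t']);r.append(p[:2]/p[2]-uv)
  return np.concatenate(r)
s=least_squares(res,[0,0,0,0,.0025]);print(s.x.round(4),res(s.x).reshape(-1,2).round(1).tolist())
s=least_squares(lambda q:res([*q,0,.0025]),[0,0,0]);print('flat',s.x.round(4))
rep(*B);print(arm.get_obs()['qvel'].round(3))
"
```

```text
[-0.0019  0.0017  0.0004 -0.0005  0.0029] [[0.1, -0.2], [0.2, -0.0], [0.1, 0.4], [0.2, -0.2], [0.1, -0.2], [0.2, 0.4], [0.0, 0.1], [0.3, -0.2]]
flat [-0.0022  0.0017  0.0004]
t 22.57 tcp [0.4354 0.3537 0.203 ] local [-0.1493  0.1717] yaw -0.0768 dn [-0.001 -0.001 -1.   ] F [ 0.2 -1.3  0.1] w 0.998
[-0.014 -0.009  0.008  0.002 -0.001  0.001]
```

```bash
python3 -c "
from plant import arm
print(arm.sign_off())"
```

```text
the job is handed in; nothing more can be done
None
```

The board is lying flat on the white bed, components up, with its lower edge against the red stop. I handed the job in at about 22.6 s, well under the 59 s limit; sign-off gives no verdict.

**What I did:**
1. I pushed the board's far end with the shut fingers until about 39 mm overhung the deck's open edge. The pictures put its centre at x ≈ 0.016 m, within the required range.
2. I gripped the overhanging end by its two long sides and carried it level to the rest. The moves cannot tilt the tool.
3. To tilt the board, I eased the grip to 8 N and lowered it onto the bed's upper edge. It swung in the fingers to match the slope while still held. I then slid it down to the stop, let go and backed away.

**Last checks, fitted to both cameras after release:**

| Check | Measured | Allowed |
|---|---|---|
| Position along the bed (x) | about −2 mm | −5 to +9 mm |
| Off centre across the bed (y) | about 1.7 mm | ±10 mm |
| Out of line with the bed | under 0.1° | 8° |
| Tilt from the bed | under 0.1° | 4.5° |

The gripper is clear of everything. In the last picture, the other things on the bench look to be where they started, but I did not measure them. I also didn't measure the tilt while the board was held over the bed, only judged it from the pictures and the contact force.

**One disagreement:** the reported tool height was about 36 mm lower than where the fingertips really were. My first push passed over the board without touching it. I found the true height by lowering the tip gently onto the deck floor, and used that correction for the rest of the job.

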